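Make up two spindle tool sets on their stands

ROBOT

A 6-joint arm with a two-finger parallel gripper is mounted at the origin on the work surface. World frame = base frame: x ahead of the robot, y to its left, z up, the work surface at z = 0. Lengths are in m, angles in rad, forces in N, time in s.
With the tool pointing down it reaches from about 0.35 to 0.975 m from the base axis. Payload 4.9 kg.
Tool frame: the origin (TCP) lies at the very end of the fingers, on their centre line; the grasp point (between the pads) lies manip.grip_point_offset behind it (manip.grip_point_offset is the distance from the TCP to the grasp point, in m); z points along the fingers, y is the line along which they close (so a half turn about z gives the same grasp; the last joint's range is limited). The gripper opens to 85 mm and grips with 20 to 120 N. Pads are 22 mm wide; open, the fingers measure 114 mm over their backs; the gripper's body (76 mm by 85 mm) begins 54 mm behind the grasp point. The pads swing forward as they close: fully open they stand 13 mm farther back than shut.
Start: joints at [1.195, 0.053, 1.613, -0, 1.476, -0.119], TCP at [0.159, 0.604, 0.231] pointing down, gripper open.
Joint ranges: [-3.01, 3.01], [-1.01, 2.22], [0.06, 2.58], [-1.02, 4.17], [0.09, 2.62], [-3.14, 3.14]. Speed limits (rad/s): [2.57, 2.57, 3.14, 3.14, 3.14, 3.14].

INTERFACE

Orientations are given as a unit quaternion [w, x, y, z].
In Python, from plant import manip gives the robot as it stands.
- The arm moves only by the shell command python3 -m crank 'ROWS' [OPENING]. ROWS is JSON, a list of rows, each an object of numbers: "x", "y", "z": the shift along the tool's x, y, z in cm; "turn": the turn about the tool's z in rad. In form: [{"x": .., "y": .., "z": .., "turn": ..}, ...]. A call has 1 to 5 rows; each row shifts and turns the commanded pose from where the row before left it, along the tool's axes as they then stand; what a row does not reach is not made up. A row lasts 1/10 s, in which the tool goes at most 50 mm and 8.59 degrees, less where a joint would pass 70% of its speed; a pose out of reach is approached as far as the arm can. A call with a gripper value outside its range is refused whole. OPENING is the opening in per cent of the stroke, from 0 (shut) to 100 (fully open), set as the call begins (- or left out, the last holds). The fingers move at their own pace and stop on an object; the grip force is fixed at half the most. Time passes only in rows, so rows that do not move let the fingers close. It gives the time, the measured TCP pose, the force, the opening and the grip force at its end, in the units of the state.
- manip.state(): the state, without advancing time (a new reading comes with each control period).
- manip.grab_frame(name): name is "scene" or "top" or "wrist"; returns (picture, depth): 420x560x3 uint8, red, green, blue; 420x560 float32, m along the optical axis (not along the pixel's ray), 0 where there is no reading.
- manip.camera_model(name): a dict with "mtx" (3x3 intrinsics, pixels), "world_to_cam" (4x4, takes a point from world to camera coordinates). Camera axes: x right, y down, z forward; pixel columns grow to the right and rows downward; lengths in m; the calibration is good to about 2 mm. The wrist camera is an equidistant fisheye: a pixel r from the principal point sees the ray r / f radians off the axis. A picture is of the moment at which its call begins: read the wrist's pose just before it. camera_model takes no time and is no camera call; for the wrist camera it gives the pose at the moment of the call.
- manip.job_done(): hands the job in; it is judged then, once.
The state is a dict: "time": time; "joint_pos": joint angles; "joint_vel": joint speeds; "joint_efforts": joint torques, N m; "tool_pos": TCP position; "tool_rot": TCP orientation; "contact_force": force on the tool from outside, world axes, zero at the start; "ft_torque": the same for the moment, N m; "gripper_width": opening from 0.0 (shut) to 1.0 (fully open); "grasp_force": force on a finger pad.
Only numpy, scipy, OpenCV 4.12 (cv2) and the standard library are available. Lean on these libraries where they do the work, as an engineer would, in place of code of your own. Each camera call takes 0.05 s, during which the arm holds its last target. There are 200 camera calls.

TASK

Make up the two tool sets for the spindle moulder: on the post of the round-based stand put the tall collar with the cutter head (hub up) on top of it, and on the post of the square-based stand the thin collar with the hexagonal nut on top of it. Stand the stepped gauge block upright on the bench, its steps upward, midway between the two stands. Let each part sit flat and fully down, lower the cutter head gently, and leave the bottle, the push block and the spanner where they are.

Things in the scene. Friction and masses are not known exactly. Their poses are not given: they have to be found in the camera images.
- round_stand: Tool stand fixed to the bench: a black ROUND base 96 mm in diameter, 12 mm thick, with an upright steel post in its centre, 22 mm in diameter, rising 45 mm above the base (57 mm above the bench), its top 8 mm tapered. Origin: centre of its underside, z up. Its y axis points along the line through the two stands, either towards or away from the square stand (centres 240 mm apart).
- square_stand: Tool stand fixed to the bench: a black SQUARE base 92 x 92 mm, 12 mm thick, with the same post (22 mm in diameter, top 57 mm above the bench). Origin: centre of its underside, z up. Its axes are parallel to those of the round stand.
- tall_collar: The taller of two plain steel spacer collars (rings): 50 mm outside diameter, 31 mm bore, 34 mm high, loose, standing on the bench with the bore upright. 0.26 to 0.40 kg. Origin: centre of its underside, z up.
- thin_collar: The lower of two plain steel spacer collars: 50 mm outside diameter, 31 mm bore, 16 mm high, loose, lying flat with the bore upright. 0.12 to 0.19 kg. Origin: centre of its underside, z up.
- cutter_head: Aluminium cutter head, loose: a disc 70 mm in diameter and 22 mm high with four dark knives reaching to 88 mm across, and on it a round hub 48 mm in diameter from 22 to 40 mm height (grip it by the hub); a 31 mm bore runs right through. It stands hub up. 0.36 to 0.56 kg. Origin: centre of its underside, z up.
- hex_nut: Dark steel hexagonal spindle nut, loose, lying flat: 46 mm across the flats, 53 mm over the corners, 31 mm bore, 24 mm high. 0.16 to 0.25 kg. Origin: centre of its underside, z up. One pair of flats faces along +x and -x of its own frame, the others every 60 degrees.
- gauge_block: Aluminium stepped gauge block, loose: 66 mm long (x), 36 mm wide (y), with three 22 mm long steps 20, 32 and 44 mm high, rising towards +x. 0.15 to 0.24 kg. Origin: centre of its underside, z up.
- oil_bottle: Bystander: white plastic bottle, 60 mm in diameter, 140 mm tall, with a black cap, standing at the far left of the work. Origin: centre of its underside, z up.
- push_block: Bystander: wooden push block, 70 x 170 x 22 mm, with a black hoop handle, 70 mm high overall, at the far side. Origin: centre of its underside, z up.
- wrench: Bystander: steel spanner 200 mm long, lying at the far right. Origin under the middle of its length, its length along its x axis.
Mind the look-alikes: they are no part of the job. What is shaped like the cutter_head but blue is not meant.

How it is judged:
At the end, for the whole second after the job is handed in: Tall collar then cutter head on the round stand, thin collar then nut on the square one: each within 8 mm of the post axis, 4 mm of seated height, 0.1 rad of upright. Gauge block upright on the bench, 105-135 mm from both stands, within 15 mm of their line. All released, at rest (horizontal distance between each of tall_collar, cutter_head and round_stand below 0.008 m and z of tall_collar in the frame of round_stand between 0.008 and 0.016 m and angle between each of tall_collar, cutter_head, thin_collar, hex_nut, gauge_block's own z axis and vertical below 0.1 rad and z of cutter_head in the frame of round_stand between 0.042 and 0.05 m and horizontal distance between each of thin_collar, hex_nut and square_stand below 0.008 m and z of thin_collar in the frame of square_stand between 0.008 and 0.016 m and z of hex_nut in the frame of square_stand between 0.024 and 0.032 m and x of gauge_block in the frame of round_stand between -0.015 and 0.015 m and horizontal distance between gauge_block and round_stand between 0.105 and 0.135 m and horizontal distance between gauge_block and square_stand between 0.105 and 0.135 m and height (world z) of gauge_block between -0.004 and 0.004 m and linear speed of each of tall_collar, cutter_head, thin_collar, hex_nut, gauge_block below 0.02 m/s and contact force between each of tall_collar, cutter_head, thin_collar, hex_nut, gauge_block and the fingers below 0.1 N); the robot touches nothing.
It fails at once if the oil bottle was pushed more than 20 mm out of its place (distance of oil_bottle from where it was at the start of the episode above 0.02 m).
It fails at once if the push block was pushed more than 20 mm out of its place (distance of push_block from where it was at the start of the episode above 0.02 m).
It fails at once if the wrench was pushed more than 20 mm out of its place (distance of wrench from where it was at the start of the episode above 0.02 m).
It fails at once if the cutter head was dropped or rammed on to the collar or a stand (over 60 N) (contact force between cutter_head and tall_collar above 60 N or contact force between cutter_head and round_stand above 60 N or contact force between cutter_head and square_stand above 60 N).
It also fails if it takes over 141 s, if anything falls off the work surface, if the arm or the gripper's body presses on something with over 40 N, if the wrist force passes 120 N, or if a joint passes its speed limit or range.

## Working session

There is one attempt and no reset: what is moved stays moved. The work goes in short steps, Python scripts to look and compute and a shell command to move; the robot and the scene stay as the last step left them, time stands still between calls to the robot, and variables do not carry over. Pictures are saved under pics/ and viewed, at most 18 in all, crops included, and the job is handed in when it is done.

```bash
mkdir -p pics; ls
python3 - <<'E'
from plant import manip
import cv2,numpy as np
print(manip.grip_point_offset, manip.state())
for n in ["scene","top"]:
    m=manip.camera_model(n); print(n,m)
    p,d=manip.grab_frame(n)
    np.savez(f"{n}.npz",p=p,d=d,K=m["mtx"],T=m["world_to_cam"])
    cv2.imwrite(f"pics/{n}0.png",cv2.cvtColor(p,cv2.COLOR_RGB2BGR))
E
```

```text
pics
0.0187 {'time': 0.0, 'joint_pos': array([ 1.19500086e+00,  5.33419361e-02,  1.61431241e+00,  6.34195872e-06,
        1.47602056e+00, -1.18963376e-01]), 'joint_vel': array([-0.00070719,  0.00164199, -0.00188743,  0.00051515,  0.00015768,
       -0.00200149]), 'joint_efforts': array([-2.06482531e-03, -3.93702543e+01, -3.70161581e+01, -4.49162344e-04,
        7.34435191e-03,  1.28414032e-05]), 'tool_pos': array([0.15850167, 0.60390991, 0.23006129]), 'tool_rot': array([-2.57994813e-04,  1.28063625e-01,  9.91765408e-01, -1.00865930e-03]), 'contact_force': array([-0.50611525, -1.1007324 ,  0.28634027]), 'ft_torque': array([-0.01008464, -0.01769983, -0.04780707]), 'grasp_force': 0.0, 'gripper_width': 1.000349798842197}
scene {'mtx': array([[382.29912431,   0.        , 283.41986406],
       [  0.        , 382.29912431, 212.88955481],
       [  0.        ,   0.        ,   1.        ]]), 'world_to_cam': array([[-0.69114115,  0.72248301,  0.01849888,  0.42320185],
       [ 0.42170818,  0.42393685, -0.8015234 , -0.23857524],
       [-0.58692939, -0.54616468, -0.5976772 ,  1.27213051],
       [ 0.        ,  0.        ,  0.        ,  1.        ]])}
top {'mtx': array([[478.84406436,   0.        , 280.38436987],
       [  0.        , 478.84406436, 207.01166628],
       [  0.        ,   0.        ,   1.        ]]), 'world_to_cam': array([[-0.02677429, -0.99950468,  0.01653881, -0.007598  ],
       [-0.99304903,  0.02469711, -0.11508118,  0.58597885],
       [ 0.11461572, -0.01950506, -0.9932184 ,  1.25853013],
       [ 0.        ,  0.        ,  0.        ,  1.        ]])}
```

View pics/scene0.png

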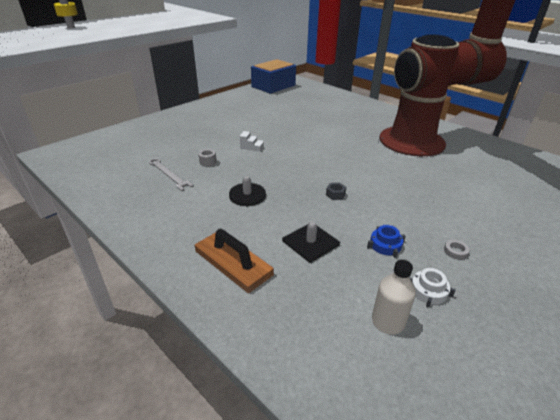

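View pics/top0.png

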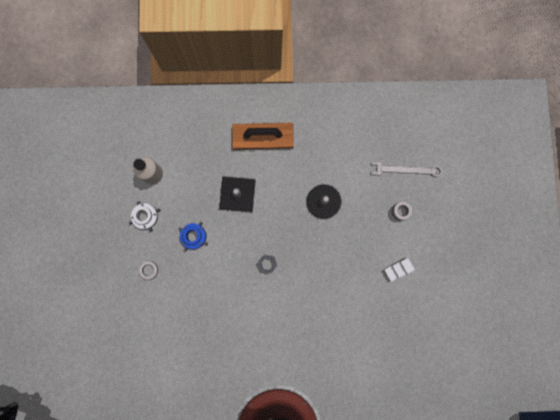

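```bash
cat > h.py <<'E'
import numpy as np,cv2
def load(n):
    f=np.load(n+".npz"); return f["p"],f["d"],f["K"],f["T"]
def deproj(d,K,T):
    v,u=np.mgrid[:d.shape[0],:d.shape[1]]
    c=np.stack([(u-K[0,2])/K[0,0]*d,(v-K[1,2])/K[1,1]*d,d],-1)
    return (c-T[:3,3])@T[:3,:3]
E
python3 - <<'E'
from h import *
R=dict(cutter=(144,216),thin=(148,270),blue=(193,236),nut=(266,264),square=(237,194),round=(323,201),tall=(402,211),gauge=(399,269))
p,d,K,T=load("top"); W=deproj(d,K,T)
print("bench z",np.median(W[300:330,200:400,2]),W[300:330,200:400,2].std())
for k,(u,v) in R.items():
    w=W[v-24:v+25,u-24:v and u+25]; z=w[...,2]; m=(z>.006)&(z<.1)
    q=w[m]; 
    c,r=cv2.minEnclosingCircle(q[:,:2].astype(np.float32)*1000)
    print(k,len(q),"mean",q.mean(0).round(4),"circ",np.round(c,1),round(r,1),"z pct",np.percentile(q[:,2],[10,50,90,98]).round(4))
g=cv2.cvtColor(p,cv2.COLOR_RGB2BGR)
rows=[np.hstack([cv2.resize(g[v-25:v+25,u-25:u+25],(200,200),interpolation=cv2.INTER_CUBIC) for u,v in list(R.values())[i:i+4]]) for i in (0,4)]
cv2.imwrite("pics/crop1.png",np.vstack(rows))
u,v=R["gauge"];print((W[v-14:v+14:2,u-18:u+18:2,2]*1000).round().astype(int))
E
```

```text
bench z -0.000584344820420358 0.08662052004740994
cutter 530 mean [0.5696 0.3455 0.0252] circ [570.2 358.4] 78.2 z pct [0.0145 0.0221 0.0398 0.0428]
thin 197 mean [0.425  0.3371 0.0139] circ [430.6 338. ] 86.8 z pct [0.0091 0.0142 0.0177 0.0202]
blue 497 mean [0.5127 0.2149 0.0261] circ [514.  219.5] 75.3 z pct [0.0172 0.0225 0.0403 0.0429]
nut 152 mean [0.4341 0.0153 0.0221] circ [436.   -3.2] 56.9 z pct [0.0184 0.023  0.0265 0.0283]
square 1078 mean [0.6264 0.0951 0.0132] circ [631.1  85.6] 79.7 z pct [0.0079 0.0111 0.0157 0.0537]
round 922 mean [ 0.6002 -0.1426  0.0139] circ [ 584.2 -140.8] 72.8 z pct [0.0078 0.0115 0.0166 0.0539]
tall 250 mean [ 0.5664 -0.3526  0.027 ] circ [ 558.3 -361.5] 81.4 z pct [0.009  0.0315 0.0357 0.0375]
gauge 411 mean [ 0.4099 -0.3354  0.0295] circ [ 401.6 -333. ] 78.8 z pct [0.0161 0.0304 0.0439 0.0468]
[[ 2 -1  0 -1  3  2  0  3 -3  2 -5  2 -2  0  1  2  0 -1]
 [-4  1  0  3 -3  1 -2 -4  2 -1 -2  0  2  1 -6 -3  1  0]
 [-3  1  1 -7 -2  1 -5  0 -3  0 -3 15 35 37  0 -2  0  1]
 [-3 -1  0 -4 -4 -1 -2 -1 -1  7 33 42 38 41 44  1 -2  4]
 [-3  1 -2 -1 -2  0 -3  8 27 37 38 43 44 40 41 -1 -1 -6]
 [ 1 -6  0 -2 -3 -1 23 30 28 26 30 45 47 43 41 43 -4 -1]
 [-1  3 -2  1 21 17 29 35 32 33 31 42 45 41 42 44  3  1]
 [ 3 -3 11 20 24 19 23 35 36 35 33 30 47 43 42 41 44 -3]
 [ 2 -4 17 22 19 22 16 28 29 31 31 33 40 41 43 42  5  2]
 [-3 -1 10 17 17 16 16 26 32 29 32 31 30 44  7 -3 -2 -3]
 [ 0  0 -3 21 19 18 20 15 24 32 30 34  1  1  0 -6  3  0]
 [-1 -2  1  1 19 20 19 21 20 35 -6 -1 -1  1  1 -3 -1  4]
 [ 0 -4 -3  4 15 22 17 19 -1 -1  2  1 -2 -1  3 -2  1 -2]
 [-3 -1 -2 -7 -1 23  0 -2  1 -2 -1 -2 -1 -1  4 -4  1  0]]
```

View pics/crop1.png

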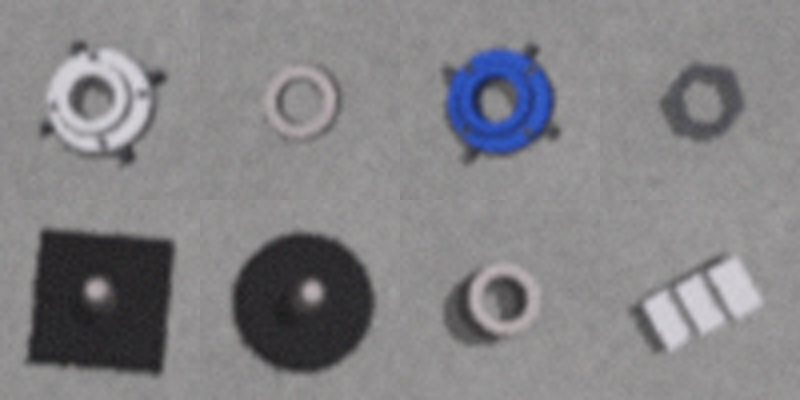

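```bash
cat >> h.py <<'E'
def ray(u,v,z,K,T):
    R=T[:3,:3]; o=-R.T@T[:3,3]; r=R.T@np.array([(u-K[0,2])/K[0,0],(v-K[1,2])/K[1,1],1]); return o+r*(z-o[2])/r[2]
E
python3 - <<'E'
from h import *
R=dict(cutter=(144,216,97,97,40),thin=(148,270,101,101,16),nut=(266,264,102,101,24),nutL=(266,264,61,104,24),nutR=(266,264,143,99,24),square=(237,194,101.75,101,12),sqpost=(237,194,97,88,57),round=(323,201,103,102.5,12),rpost=(323,201,112,90,57),tall=(402,211,104,98,34))
p,d,K,T=load("top"); W=deproj(d,K,T)
P={}
for k,(u,v,a,b,z) in R.items():
    P[k]=ray(u-25+(a+.5)/4-.5,v-25+(b+.5)/4-.5,z/1000,K,T); print(k,P[k].round(4))
print("dist",np.linalg.norm((P["square"]-P["round"])[:2]),"post",np.linalg.norm((P["sqpost"]-P["rpost"])[:2]))
# gauge: points per step
w=W[245:295,370:430]; 
q=w[(w[...,2]>.010)&(w[...,2]<.06)]
# cells ~ uniform image; use rect of footprint
r=cv2.minAreaRect((q[:,:2]*1000).astype(np.float32)); print("gauge rect",r)
A=np.c_[q[:,:2]-q[:,:2].mean(0),np.ones(len(q))]; g=np.linalg.lstsq(A,q[:,2],rcond=None)[0]; print("rise dir deg",np.degrees(np.arctan2(g[1],g[0])))
# scene crosscheck
p2,d2,K2,T2=load("scene"); g2=cv2.cvtColor(p2,cv2.COLOR_RGB2BGR)
for k in P:
    c=T2[:3,:3]@P[k]+T2[:3,3]; u=K2@c/c[2]; cv2.circle(g2,(0,0),1,0); print(k,u[:2].round(1))
    P[k]=u
big=cv2.resize(g2[100:340,130:500],None,fx=2.15,fy=2.15,interpolation=cv2.INTER_CUBIC)
for k in P: cv2.drawMarker(big,tuple(int(round((P[k][i]+.5-[130,100][i])*2.15)) for i in (0,1)),(0,0,255),cv2.MARKER_CROSS,9,1)
cv2.imwrite("pics/chk.png",big)
E
```

```text
cutter [0.5729 0.3448 0.04  ]
thin [0.4267 0.337  0.016 ]
nut [0.4342 0.0194 0.024 ]
nutL [0.433  0.0469 0.024 ]
nutR [ 0.4348 -0.0081  0.024 ]
square [0.6274 0.095  0.012 ]
sqpost [0.6297 0.0948 0.057 ]
round [ 0.6011 -0.1419  0.012 ]
rpost [ 0.6037 -0.1432  0.057 ]
tall [ 0.5689 -0.3535  0.034 ]
dist 0.2383448095259015 post 0.23944776258914965
gauge rect ((408.9198303222656, -335.15069580078125), (36.90161895751953, 67.40400695800781), 26.718017578125)
rise dir deg -75.85332447584386
cutter [429.8 274.8]
thin [455.2 245.9]
nut [336.4 187.3]
nutL [345.3 191.3]
nutR [327.9 183.3]
square [309.8 238.5]
sqpost [310.4 222.9]
round [246.9 191.7]
rpost [245.1 177. ]
tall [206.1 152.4]
```

View pics/chk.png

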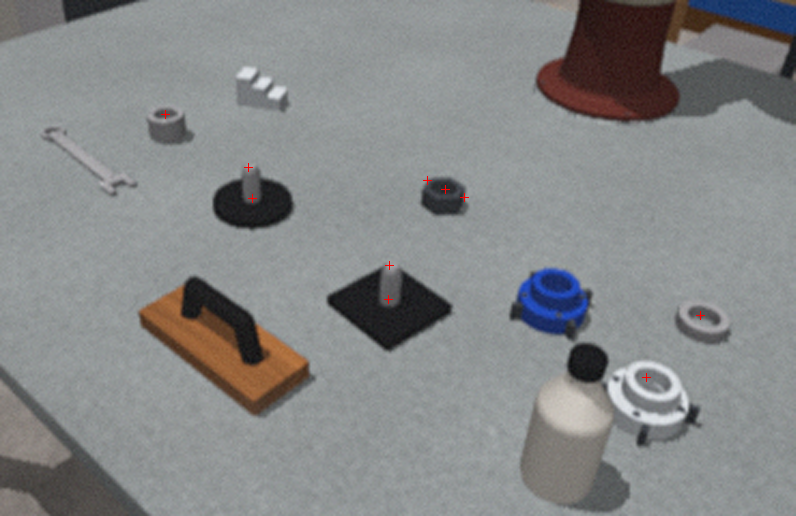

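```bash
cat > to.py <<'E'
# usage: to.py x y z psi_deg : remaining shift in tool axes (cm) after the turn, and turn (rad)
import sys,numpy as np
from scipy.spatial.transform import Rotation as Ro
from plant import manip
s=manip.state(); w,x,y,z=s["tool_rot"]; R=Ro.from_quat([x,y,z,w]).as_matrix()
psi=np.arctan2(R[1,1],R[0,1]); t=np.array(list(map(float,sys.argv[1:4])))
p1=np.radians(float(sys.argv[4])) if len(sys.argv)>4 else psi
turn=(psi-p1+np.pi/2)%np.pi-np.pi/2; p1=psi-turn
d=t-s["tool_pos"]; yv=np.array([np.cos(p1),np.sin(p1)]); xv=np.array([-yv[1],yv[0]])
print("t",round(s["time"],2),"pos",s["tool_pos"].round(4),"psi",np.degrees(psi).round(2),"tilt",np.degrees(np.arccos(-R[2,2])).round(2),"F",s["contact_force"].round(1),"grip",round(s["gripper_width"],3),round(s["grasp_force"],1))
print("turn",turn.round(3),"x %.2f y %.2f z %.2f cm"%(100*d[:2]@xv,100*d[:2]@yv,-100*d[2]))
E
python3 to.py 0.427 0.3385 0.12
```

```text
t 0.1 pos [0.1585 0.604  0.2302] psi 75.29 tilt 0.11 F [ 0.3  0.3 -0.3] grip 0.997 0.0
turn 0.0 x -32.71 y -18.86 z 11.02 cm
```

```bash
python3 -m crank '[{"x":-3.27,"y":-1.89,"z":1.1},{"x":-3.27,"y":-1.89,"z":1.1},{"x":-3.27,"y":-1.89,"z":1.1},{"x":-3.27,"y":-1.89,"z":1.1},{"x":-3.27,"y":-1.89,"z":1.1}]'
python3 -m crank '[{"x":-3.27,"y":-1.89,"z":1.1},{"x":-3.27,"y":-1.89,"z":1.1},{"x":-3.27,"y":-1.89,"z":1.1},{"x":-3.27,"y":-1.89,"z":1.1},{"x":-3.27,"y":-1.89,"z":1.1}]'
python3 -m crank '[{"x":0},{"x":0},{"x":0}]'
python3 to.py 0.427 0.3385 0.12
cat > wr.py <<'E'
import sys,cv2,numpy as np
from plant import manip
m=manip.camera_model("wrist"); p,d=manip.grab_frame("wrist")
np.savez(sys.argv[1]+".npz",p=p,d=d,K=m["mtx"],T=m["world_to_cam"])
cv2.imwrite(f"pics/{sys.argv[1]}.png",cv2.cvtColor(p,cv2.COLOR_RGB2BGR))
E
cat >> h.py <<'E'
def fray(u,v,z,K,T):
    R=T[:3,:3]; o=-R.T@T[:3,3]; x=u-K[0,2]; y=v-K[1,2]; r=np.hypot(x,y); th=r/K[0,0]
    c=np.array([np.sin(th)*x/r,np.sin(th)*y/r,np.cos(th)]); w=R.T@c; return o+w*(z-o[2])/w[2]
E
python3 wr.py w1; python3 -c "
import numpy as np; f=np.load('w1.npz'); T=f['T']; print(f['K'],-T[:3,:3].T@T[:3,3],T[:3,:3])"
```

```text
t 0.1 pos [0.1585 0.604  0.2302] psi 75.29 tilt 0.11 F [ 0.3  0.3 -0.3] grip 0.997 0.0
turn 0.0 x -32.71 y -18.86 z 11.02 cm
[[325.1922621    0.         278.53723423]
 [  0.         325.1922621  206.3950543 ]
 [  0.           0.           1.        ]] [0.08110414 0.62456366 0.37340715] [[ 0.25330546  0.96738427 -0.00200478]
 [ 0.92008832 -0.24028011  0.30935895]
 [ 0.29878727 -0.08020688 -0.95094323]]schema error: expected keys x, y, z, turn
schema error: expected keys x, y, z, turn
schema error: expected keys x, y, z, turn
```

View pics/w1.png

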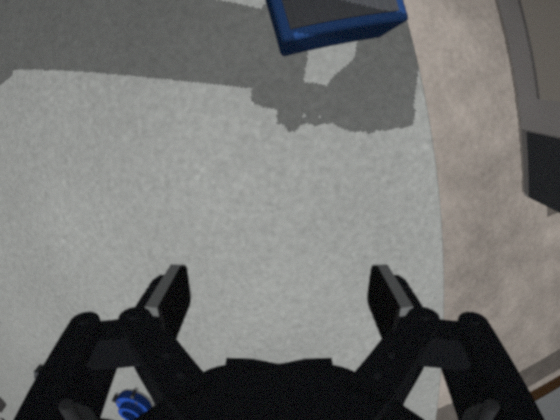

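```bash
python3 -m crank '[{"x":-3.27,"y":-1.89,"z":1.1,"turn":0},{"x":-3.27,"y":-1.89,"z":1.1,"turn":0},{"x":-3.27,"y":-1.89,"z":1.1,"turn":0},{"x":-3.27,"y":-1.89,"z":1.1,"turn":0},{"x":-3.27,"y":-1.89,"z":1.1,"turn":0}]'
python3 -m crank '[{"x":-3.27,"y":-1.89,"z":1.1,"turn":0},{"x":-3.27,"y":-1.89,"z":1.1,"turn":0},{"x":-3.27,"y":-1.89,"z":1.1,"turn":0},{"x":-3.27,"y":-1.89,"z":1.1,"turn":0},{"x":-3.27,"y":-1.89,"z":1.1,"turn":0}]'
python3 -m crank '[{"x":0,"y":0,"z":0,"turn":0},{"x":0,"y":0,"z":0,"turn":0},{"x":0,"y":0,"z":0,"turn":0}]'
python3 to.py 0.427 0.3385 0.12
python3 wr.py w2
```

```text
time: 0.65
tool_pos: [0.2935, 0.4702, 0.1755]
tool_rot: [-0.0, 0.128, 0.992, -0.0]
contact_force: [1.0, 0.5, -0.6]
gripper_width: 1.004
grasp_force: 0.0
time: 1.15
tool_pos: [0.4277, 0.3373, 0.1207]
tool_rot: [-0.0, 0.128, 0.992, -0.0]
contact_force: [0.0, 0.8, -0.4]
gripper_width: 0.995
grasp_force: 0.0
time: 1.45
tool_pos: [0.4266, 0.3392, 0.1215]
tool_rot: [-0.0, 0.128, 0.992, 0.0]
contact_force: [-0.2, 0.3, 0.3]
gripper_width: 1.002
grasp_force: 0.0
t 1.45 pos [0.4266 0.3392 0.1215] psi 75.32 tilt 0.02 F [-0.2  0.3  0.3] grip 1.002 0.0
turn 0.0 x -0.06 y -0.06 z 0.15 cm
```

View pics/w2.png

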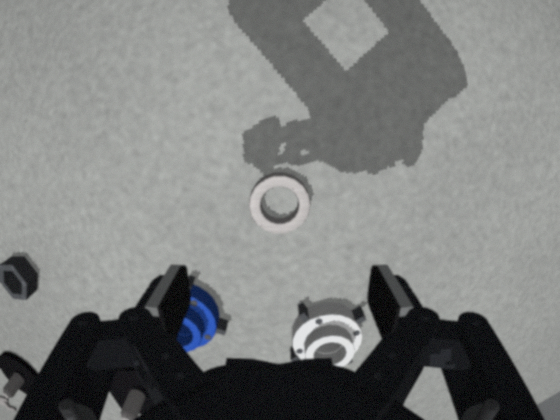

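Run:
```python
from h import *
p,d,K,T=load("w2")
for n,u,v,z in [("thin L",249.5,203,.016),("thin R",309.5,203,.016),("thin c",279.5,203,.016),("top",280,173,.016),("bot",279,234,.016),("cutter hub",329,349,.04)]: print(n,fray(u,v,z,K,T).round(4))
```

```text
thin L [0.4187 0.3172 0.016 ]
thin R [0.4309 0.3639 0.016 ]
thin c [0.4248 0.3405 0.016 ]
top [0.4011 0.3471 0.016 ]
bot [0.4508 0.3334 0.016 ]
cutter hub [0.5662 0.3512 0.04  ]
```

```bash
python3 -m crank '[{"x":0.13,"y":0.07,"z":3,"turn":0},{"x":0,"y":0,"z":3,"turn":0},{"x":0,"y":0,"z":3,"turn":0},{"x":0,"y":0,"z":1.5,"turn":0},{"x":0,"y":0,"z":1,"turn":0}]'
python3 -m crank '[{"x":0,"y":0,"z":0.4,"turn":0},{"x":0,"y":0,"z":0.15,"turn":0},{"x":0,"y":0,"z":0,"turn":0},{"x":0,"y":0,"z":0,"turn":0}]'
python3 -m crank '[{"x":0,"y":0,"z":0,"turn":0},{"x":0,"y":0,"z":0,"turn":0},{"x":0,"y":0,"z":0,"turn":0},{"x":0,"y":0,"z":0,"turn":0},{"x":0,"y":0,"z":0,"turn":0}]' 0
python3 -m crank '[{"x":0,"y":0,"z":0,"turn":0},{"x":0,"y":0,"z":0,"turn":0},{"x":0,"y":0,"z":0,"turn":0},{"x":0,"y":0,"z":0,"turn":0},{"x":0,"y":0,"z":0,"turn":0}]'
```

```text
time: 2.0
tool_pos: [0.4249, 0.34, 0.0053]
tool_rot: [-0.001, 0.127, 0.992, -0.0]
contact_force: [0.5, 0.3, 0.1]
gripper_width: 0.997
grasp_force: 0.0
time: 2.4
tool_pos: [0.4268, 0.3401, 0.002]
tool_rot: [0.001, 0.128, 0.992, 0.001]
contact_force: [0.1, -0.5, 0.2]
gripper_width: 0.997
grasp_force: 0.0
time: 2.9
tool_pos: [0.4266, 0.34, 0.0016]
tool_rot: [0.001, 0.128, 0.992, 0.0]
contact_force: [0.3, 1.2, 3.6]
gripper_width: 0.553
grasp_force: 62.3
time: 3.4
tool_pos: [0.4266, 0.34, 0.0016]
tool_rot: [0.001, 0.128, 0.992, 0.0]
contact_force: [0.4, 0.4, 5.4]
gripper_width: 0.546
grasp_force: 62.4
```

```bash
python3 -m crank '[{"x":0,"y":0,"z":-1,"turn":0},{"x":0,"y":0,"z":-3,"turn":0},{"x":0,"y":0,"z":-4,"turn":0},{"x":0,"y":0,"z":-4,"turn":0},{"x":0,"y":0,"z":0,"turn":0}]'
python3 to.py 0.627 0.098 0.12
```

```text
time: 3.9
tool_pos: [0.4292, 0.3416, 0.1276]
tool_rot: [0.004, 0.128, 0.992, 0.004]
contact_force: [0.5, 0.7, -0.5]
gripper_width: 0.552
grasp_force: 62.3
t 3.9 pos [0.4292 0.3416 0.1276] psi 75.29 tilt 0.65 F [ 0.5  0.7 -0.5] grip 0.552 62.3
turn 0.0 x -25.32 y -18.54 z 0.76 cm
```

```bash
python3 -m crank '[{"x":-3.2,"y":-2.3,"z":0.2,"turn":0},{"x":-3.2,"y":-2.3,"z":0.2,"turn":0},{"x":-3.2,"y":-2.3,"z":0.2,"turn":0},{"x":-3.2,"y":-2.3,"z":0,"turn":0}]'
python3 -m crank '[{"x":-3.2,"y":-2.3,"z":0,"turn":0},{"x":-3.2,"y":-2.3,"z":0,"turn":0},{"x":-3.2,"y":-2.3,"z":0,"turn":0},{"x":-3,"y":-2.3,"z":0,"turn":0}]'
python3 -m crank '[{"x":0,"y":0,"z":0,"turn":0},{"x":0,"y":0,"z":0,"turn":0},{"x":0,"y":0,"z":0,"turn":0},{"x":0,"y":0,"z":0,"turn":0}]'
python3 to.py 0.627 0.098 0.12; python3 wr.py w3
```

```text
time: 4.3
tool_pos: [0.5256, 0.2166, 0.1129]
tool_rot: [-0.002, 0.128, 0.992, -0.001]
contact_force: [-0.0, 0.9, -1.0]
gripper_width: 0.553
grasp_force: 62.2
time: 4.7
tool_pos: [0.6246, 0.0956, 0.1131]
tool_rot: [-0.001, 0.128, 0.992, -0.0]
contact_force: [0.7, -0.8, -1.3]
gripper_width: 0.551
grasp_force: 62.2
time: 5.1
tool_pos: [0.6238, 0.0982, 0.1142]
tool_rot: [-0.001, 0.127, 0.992, -0.0]
contact_force: [-0.3, 0.7, -1.9]
gripper_width: 0.547
grasp_force: 62.3
t 5.1 pos [0.6238 0.0982 0.1142] psi 75.37 tilt 0.08 F [-0.3  0.7 -1.9] grip 0.547 62.3
turn 0.0 x -0.32 y 0.07 z -0.58 cm
```

View pics/w3.png

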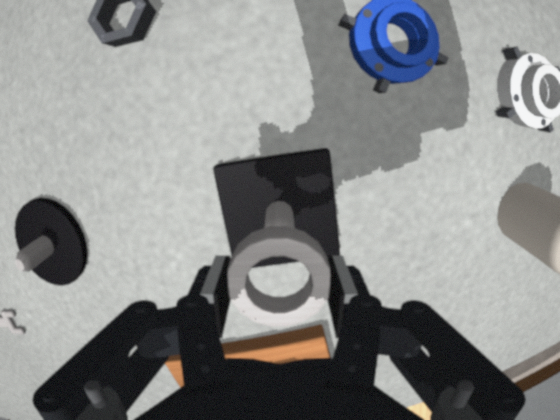

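```bash
cat >> h.py <<'E'
def fproj(P,K,T):
    c=T[:3,:3]@np.asarray(P,float)+T[:3,3]; r=np.hypot(c[0],c[1]); th=np.arctan2(r,c[2]); return K[:2,2]+K[0,0]*th*c[:2]/r
def circ(im,c,r,K,T,col,s=1):
    pts=[fproj([c[0]+r*np.cos(a),c[1]+r*np.sin(a),c[2]],K,T)*s+(s-1)/2 for a in np.linspace(0,2*np.pi,60)]
    cv2.polylines(im,[np.round(pts).astype(int)],True,col,1)
E
python3 - <<'E'
from h import *
p,d,K,T=load("w3")
a=fray(215,166,.012,K,T)[:2]; b=fray(330,149,.012,K,T)[:2]
e=b-a; L=np.linalg.norm(e); n=np.array([e[1],-e[0]])/L; n=n*np.sign(n[0]); c=(a+b)/2+.046*n
print(a,b,"L",L,"center",c,"edge ang",np.degrees(np.arctan2(e[1],e[0])))
print("post near edge",fray(280,201,.012,K,T))
for n_,u,v,z in [("nut",125,17,.024),("round base",51,241,.012),("cutter",548,90,.04)]: print(n_,fray(u,v,z,K,T).round(4))
im=cv2.cvtColor(p,cv2.COLOR_RGB2BGR)[130:350,180:380]; s=4
big=cv2.resize(im,None,fx=2.7,fy=2.7,interpolation=cv2.INTER_CUBIC)
K2=K.copy(); 
def C(c,r,col):
    pts=[((fproj([c[0]+r*np.cos(t),c[1]+r*np.sin(t),c[2]],K,T)-[180,130])+.5)*2.7-.5 for t in np.linspace(0,2*np.pi,80)]
    cv2.polylines(big,[np.round(pts).astype(int)],True,col,1)
C([*c,.012],.011,(0,0,255)); C([*c,.057],.007,(0,0,255))
t=np.array([.6238,.0982])
C([*t,.1142+.0145],.025,(0,255,0)); C([*t,.1142+.0145],.0155,(0,255,0))
sq=[c+.046*(sx*n+sy*e/L) for sx,sy in((1,1),(1,-1),(-1,-1),(-1,1))]
cv2.polylines(big,[np.round([((fproj([*q,.012],K,T)-[180,130])+.5)*2.7-.5 for q in sq]).astype(int)],True,(255,0,255),1)
cv2.imwrite("pics/c3.png",big)
E
```

```text
[0.57906891 0.0588272 ] [0.58867655 0.14792669] L 0.08961599135350948 center [0.62960761 0.09844533] edge ang 83.84554740388873
post near edge [0.61934742 0.10049887 0.012     ]
nut [0.4439 0.0245 0.024 ]
round base [ 0.6013 -0.1314  0.012 ]
cutter [0.5717 0.3479 0.04  ]
```

View pics/c3.png

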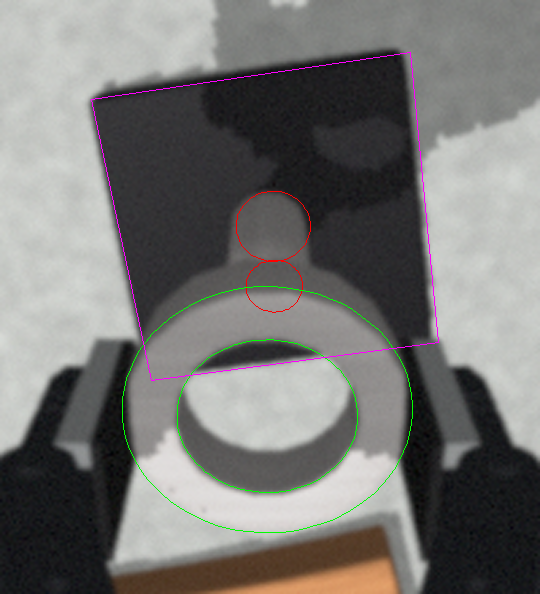

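```bash
python3 -m crank '[{"x":-0.5,"y":0.1,"z":1,"turn":0},{"x":0,"y":0,"z":2,"turn":0},{"x":0,"y":0,"z":1,"turn":0},{"x":0,"y":0,"z":0,"turn":0},{"x":0,"y":0,"z":0,"turn":0}]'
python3 to.py 0.629 0.098 0.0145
```

```text
time: 5.65
tool_pos: [0.6298, 0.097, 0.0745]
tool_rot: [-0.0, 0.128, 0.992, -0.0]
contact_force: [0.6, 0.4, -0.7]
gripper_width: 0.55
grasp_force: 62.2
t 5.65 pos [0.6298 0.097  0.0745] psi 75.3 tilt 0.04 F [ 0.6  0.4 -0.7] grip 0.55 62.2
turn 0.0 x 0.10 y 0.08 z 6.00 cm
```

```bash
python3 -m crank '[{"x":0.05,"y":0.05,"z":1,"turn":0},{"x":0,"y":0,"z":1,"turn":0},{"x":0,"y":0,"z":1,"turn":0},{"x":0,"y":0,"z":1,"turn":0},{"x":0,"y":0,"z":1,"turn":0}]'
python3 -m crank '[{"x":0,"y":0,"z":0.5,"turn":0},{"x":0,"y":0,"z":0.4,"turn":0},{"x":0,"y":0,"z":0.1,"turn":0},{"x":0,"y":0,"z":0,"turn":0},{"x":0,"y":0,"z":0,"turn":0}]'
```

```text
time: 6.15
tool_pos: [0.6293, 0.0974, 0.0236]
tool_rot: [-0.0, 0.128, 0.992, -0.0]
contact_force: [-0.6, -0.1, -1.4]
gripper_width: 0.55
grasp_force: 62.3
time: 6.65
tool_pos: [0.63, 0.0975, 0.0154]
tool_rot: [0.0, 0.128, 0.992, 0.0]
contact_force: [0.1, 0.6, -0.5]
gripper_width: 0.549
grasp_force: 62.3
```

```bash
python3 -m crank '[{"x":0,"y":0,"z":0.15,"turn":0},{"x":0,"y":0,"z":0.05,"turn":0},{"x":0,"y":0,"z":0,"turn":0},{"x":0,"y":0,"z":0,"turn":0}]'
python3 -m crank '[{"x":0,"y":0,"z":0,"turn":0},{"x":0,"y":0,"z":0,"turn":0},{"x":0,"y":0,"z":0,"turn":0},{"x":0,"y":0,"z":0,"turn":0}]' 100
python3 -m crank '[{"x":0,"y":0,"z":-1,"turn":0},{"x":0,"y":0,"z":-3,"turn":0},{"x":0,"y":0,"z":-4,"turn":0},{"x":0,"y":0,"z":-4,"turn":0},{"x":0,"y":0,"z":0,"turn":0}]'
python3 to.py 0.434 0.0225 0.12 61.9
```

```text
time: 7.05
tool_pos: [0.6301, 0.0975, 0.0137]
tool_rot: [0.001, 0.128, 0.992, 0.0]
contact_force: [-1.4, 0.1, 3.5]
gripper_width: 0.552
grasp_force: 62.7
time: 7.45
tool_pos: [0.6295, 0.0975, 0.0126]
tool_rot: [-0.0, 0.128, 0.992, -0.0]
contact_force: [-0.2, 0.2, -0.2]
gripper_width: 1.003
grasp_force: 0.0
time: 7.95
tool_pos: [0.6344, 0.0977, 0.142]
tool_rot: [0.007, 0.128, 0.992, 0.001]
contact_force: [0.2, -0.4, 1.4]
gripper_width: 1.001
grasp_force: 0.0
t 7.95 pos [0.6344 0.0977 0.142 ] psi 75.3 tilt 0.82 F [ 0.2 -0.4  1.4] grip 1.001 0.0
turn 0.234 x 14.13 y -16.07 z 2.20 cm
```

```bash
python3 -m crank '[{"x":0,"y":0,"z":0,"turn":0.117},{"x":0,"y":0,"z":0,"turn":0.117},{"x":2.73,"y":-3.16,"z":0.4,"turn":0},{"x":2.73,"y":-3.16,"z":0.4,"turn":0},{"x":2.73,"y":-3.16,"z":0.4,"turn":0}]'
python3 -m crank '[{"x":2.73,"y":-3.16,"z":0.4,"turn":0},{"x":2.73,"y":-3.16,"z":0.4,"turn":0},{"x":0,"y":0,"z":0,"turn":0},{"x":0,"y":0,"z":0,"turn":0},{"x":0,"y":0,"z":0,"turn":0}]'
python3 to.py 0.434 0.0225 0.12 61.9; python3 wr.py w4
python3 - <<'E'
from h import *
p,d,K,T=load("w4"); u,v=map(int,fproj([.434,.0225,.024],K,T)); print(u,v)
im=cv2.cvtColor(p,cv2.COLOR_RGB2BGR)[v-60:v+60,u-60:u+60]; cv2.imwrite("pics/c4.png",cv2.resize(im,(600,600),interpolation=cv2.INTER_CUBIC))
E
```

```text
time: 8.45
tool_pos: [0.5113, 0.0521, 0.1204]
tool_rot: [-0.0, 0.243, 0.97, -0.0]
contact_force: [0.4, -0.9, 0.4]
gripper_width: 0.997
grasp_force: 0.0
time: 8.95
tool_pos: [0.436, 0.0225, 0.1138]
tool_rot: [0.001, 0.243, 0.97, 0.0]
contact_force: [0.4, 1.1, 0.3]
gripper_width: 0.996
grasp_force: 0.0
t 8.95 pos [0.436  0.0225 0.1138] psi 61.88 tilt 0.12 F [0.4 1.1 0.3] grip 0.996 0.0
turn -0.0 x 0.17 y -0.09 z -0.62 cm
277 209
```

View pics/c4.png

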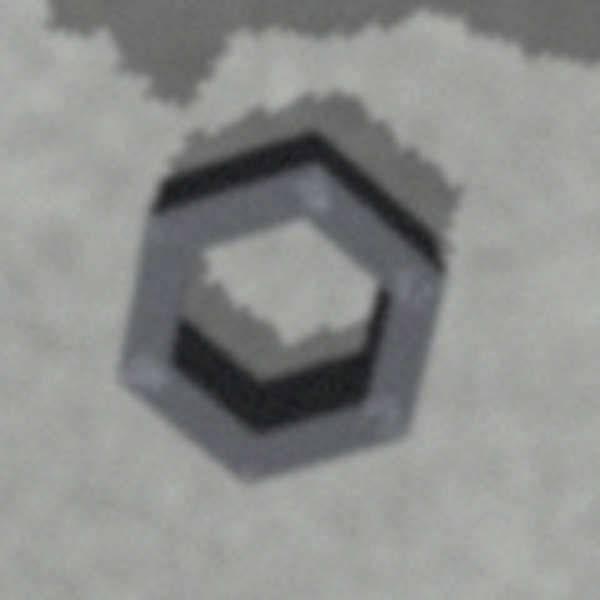

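```bash
python3 - <<'E'
from h import *
p,d,K,T=load("w4")
c=np.array([fray(217+(a+.5)/5-.5,149+(b+.5)/5-.5,.024,K,T)[:2] for a,b in [(155,210),(315,165),(440,272),(408,435),(248,482),(120,380)]])
print(c.mean(0)); 
for i in range(6):
    e=c[(i+1)%6]-c[i]; print(round(np.linalg.norm(e)*1000,1),"normal mod60",round((np.degrees(np.arctan2(e[1],e[0]))+90)%60,1))
E
python3 to.py 0.434 0.0225 0.12
```

```text
[0.43564207 0.01756818]
24.8 normal mod60 47.9
25.1 normal mod60 50.6
27.0 normal mod60 52.8
26.3 normal mod60 49.8
26.1 normal mod60 50.5
27.9 normal mod60 49.0
t 9.0 pos [0.4362 0.0225 0.1139] psi 61.9 tilt 0.11 F [0.8 0.1 0.2] grip 1.003 0.0
turn 0.0 x 0.19 y -0.10 z -0.61 cm
```

```bash
python3 -m crank '[{"x":0,"y":0,"z":0,"turn":0.103},{"x":0,"y":0,"z":0,"turn":0.103},{"x":-0.25,"y":-0.4,"z":2,"turn":0},{"x":0,"y":0,"z":3,"turn":0},{"x":0,"y":0,"z":3,"turn":0}]'
python3 -m crank '[{"x":0,"y":0,"z":2,"turn":0},{"x":0,"y":0,"z":0.95,"turn":0},{"x":0,"y":0,"z":0,"turn":0},{"x":0,"y":0,"z":0,"turn":0}]'
python3 to.py 0.4356 0.0178 0.004
python3 -m crank '[{"x":0,"y":0,"z":0,"turn":0},{"x":0,"y":0,"z":0,"turn":0},{"x":0,"y":0,"z":0,"turn":0},{"x":0,"y":0,"z":0,"turn":0},{"x":0,"y":0,"z":0,"turn":0}]' 0
python3 -m crank '[{"x":0,"y":0,"z":0,"turn":0},{"x":0,"y":0,"z":0,"turn":0},{"x":0,"y":0,"z":0,"turn":0}]'
```

```text
time: 9.5
tool_pos: [0.4363, 0.0178, 0.0331]
tool_rot: [0.001, 0.341, 0.94, 0.0]
contact_force: [-0.5, -0.6, -0.9]
gripper_width: 0.998
grasp_force: 0.0
time: 9.9
tool_pos: [0.4354, 0.0178, 0.0043]
tool_rot: [0.001, 0.341, 0.94, 0.0]
contact_force: [0.2, 0.1, 0.6]
gripper_width: 1.001
grasp_force: 0.0
t 9.9 pos [0.4354 0.0178 0.0043] psi 50.1 tilt 0.08 F [0.2 0.1 0.6] grip 1.001 0.0
turn 0.0 x -0.01 y 0.02 z 0.03 cm
time: 10.4
tool_pos: [0.4353, 0.0176, 0.0046]
tool_rot: [0.001, 0.341, 0.94, 0.0]
contact_force: [-0.9, 0.1, 6.1]
gripper_width: 0.523
grasp_force: 62.7
time: 10.7
tool_pos: [0.4353, 0.0177, 0.0046]
tool_rot: [0.001, 0.341, 0.94, 0.0]
contact_force: [-0.3, 0.1, 6.0]
gripper_width: 0.521
grasp_force: 62.8
```

```bash
python3 -m crank '[{"x":0,"y":0,"z":-1,"turn":0},{"x":0,"y":0,"z":-3,"turn":0},{"x":0,"y":0,"z":-4,"turn":0},{"x":0,"y":0,"z":-4,"turn":0},{"x":0,"y":0,"z":0,"turn":0}]'
python3 -m crank '[{"x":0,"y":0,"z":0,"turn":0},{"x":0,"y":0,"z":0,"turn":0}]'
python3 to.py 0.629 0.098 0.11
```

```text
time: 11.2
tool_pos: [0.4379, 0.0173, 0.1299]
tool_rot: [0.006, 0.341, 0.94, 0.001]
contact_force: [0.7, -0.3, -0.5]
gripper_width: 0.525
grasp_force: 62.1
time: 11.4
tool_pos: [0.4325, 0.018, 0.1214]
tool_rot: [-0.002, 0.341, 0.94, -0.0]
contact_force: [-0.2, -0.3, -1.7]
gripper_width: 0.524
grasp_force: 62.0
t 11.4 pos [0.4325 0.018  0.1214] psi 50.08 tilt 0.21 F [-0.2 -0.3 -1.7] grip 0.524 62.0
turn 0.0 x -9.93 y 18.75 z 1.14 cm
```

```bash
python3 -m crank '[{"x":-1.94,"y":3.72,"z":0.1,"turn":0},{"x":-1.94,"y":3.72,"z":0.1,"turn":0},{"x":-1.94,"y":3.72,"z":0.1,"turn":0},{"x":-1.94,"y":3.72,"z":0.1,"turn":0},{"x":-1.94,"y":3.72,"z":0.1,"turn":0}]'
python3 -m crank '[{"x":0,"y":0,"z":0,"turn":0},{"x":0,"y":0,"z":0,"turn":0},{"x":0,"y":0,"z":0,"turn":0},{"x":0,"y":0,"z":0,"turn":0},{"x":0,"y":0,"z":0,"turn":0}]'
python3 to.py 0.629 0.098 0.0326;  python3 wr.py w5
python3 - <<'E'
from h import *
p,d,K,T=load("w5")
im=cv2.cvtColor(p,cv2.COLOR_RGB2BGR)[130:350,180:380]; big=cv2.resize(im,None,fx=2.7,fy=2.7,interpolation=cv2.INTER_CUBIC)
def C(c,r,col):
    pts=[((fproj([c[0]+r*np.cos(t),c[1]+r*np.sin(t),c[2]],K,T)-[180,130])+.5)*2.7-.5 for t in np.linspace(0,2*np.pi,80)]
    cv2.polylines(big,[np.round(pts).astype(int)],True,col,1)
c=[.629,.098]; C([*c,.057],.007,(0,0,255)); C([*c,.028],.025,(0,0,255))
o=-T[:3,:3].T@T[:3,3]; 
from plant import manip
t=manip.state()["tool_pos"]; C([t[0],t[1],t[2]+.0194],.0155,(0,255,0));C([t[0],t[1],t[2]+.0194],.0265,(0,255,0))
cv2.imwrite("pics/c5.png",big)
E
```

```text
time: 11.9
tool_pos: [0.6274, 0.0989, 0.1146]
tool_rot: [-0.003, 0.341, 0.94, -0.001]
contact_force: [0.5, -0.6, -1.9]
gripper_width: 0.523
grasp_force: 62.1
time: 12.4
tool_pos: [0.6271, 0.0978, 0.1185]
tool_rot: [0.0, 0.342, 0.94, -0.0]
contact_force: [-0.1, -0.4, -1.3]
gripper_width: 0.525
grasp_force: 62.3
t 12.4 pos [0.6271 0.0978 0.1185] psi 50.05 tilt 0.0 F [-0.1 -0.4 -1.3] grip 0.525 62.3
turn 0.0 x -0.14 y 0.14 z 8.59 cm
```

View pics/c5.png

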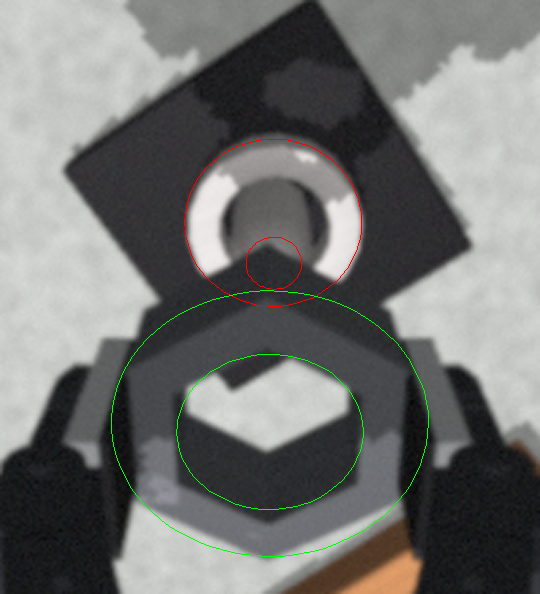

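```bash
python3 -m crank '[{"x":-0.14,"y":0.14,"z":2,"turn":0},{"x":0,"y":0,"z":1.6,"turn":0},{"x":0,"y":0,"z":1,"turn":0},{"x":0,"y":0,"z":1,"turn":0},{"x":0,"y":0,"z":1,"turn":0}]'
python3 -m crank '[{"x":0,"y":0,"z":1,"turn":0},{"x":0,"y":0,"z":0.5,"turn":0},{"x":0,"y":0,"z":0.2,"turn":0},{"x":0,"y":0,"z":0,"turn":0},{"x":0,"y":0,"z":0,"turn":0}]'
python3 to.py 0.629 0.098 0.0326
```

```text
time: 12.95
tool_pos: [0.6298, 0.0983, 0.0517]
tool_rot: [0.0, 0.341, 0.94, 0.0]
contact_force: [-1.0, -0.4, -1.6]
gripper_width: 0.525
grasp_force: 62.4
time: 13.45
tool_pos: [0.6303, 0.0984, 0.0359]
tool_rot: [0.0, 0.341, 0.94, 0.0]
contact_force: [0.3, 0.8, -2.7]
gripper_width: 0.52
grasp_force: 62.4
t 13.45 pos [0.6303 0.0984 0.0359] psi 50.08 tilt 0.06 F [ 0.3  0.8 -2.7] grip 0.52 62.4
turn 0.0 x 0.08 y -0.11 z 0.33 cm
```

```bash
python3 -m crank '[{"x":0,"y":0,"z":0.2,"turn":0},{"x":0,"y":0,"z":0.15,"turn":0},{"x":0,"y":0,"z":0,"turn":0},{"x":0,"y":0,"z":0,"turn":0}]'
python3 -m crank '[{"x":0,"y":0,"z":0,"turn":0},{"x":0,"y":0,"z":0,"turn":0},{"x":0,"y":0,"z":0,"turn":0},{"x":0,"y":0,"z":0,"turn":0}]' 100
python3 -m crank '[{"x":0,"y":0,"z":-1,"turn":0},{"x":0,"y":0,"z":-3,"turn":0},{"x":0,"y":0,"z":-4,"turn":0},{"x":0,"y":0,"z":-1,"turn":0},{"x":0,"y":0,"z":0,"turn":0}]'
python3 -m crank '[{"x":0,"y":0,"z":0,"turn":0},{"x":0,"y":0,"z":0,"turn":0},{"x":0,"y":0,"z":0,"turn":0}]'
python3 to.py 0.568 -0.3515 0.13
```

```text
time: 13.85
tool_pos: [0.6303, 0.0984, 0.0327]
tool_rot: [0.001, 0.341, 0.94, 0.0]
contact_force: [-1.6, -0.4, 2.8]
gripper_width: 0.521
grasp_force: 62.7
time: 14.25
tool_pos: [0.6298, 0.0983, 0.0317]
tool_rot: [-0.0, 0.341, 0.94, -0.0]
contact_force: [-0.2, 0.8, -0.5]
gripper_width: 0.996
grasp_force: 0.0
time: 14.75
tool_pos: [0.632, 0.0984, 0.1256]
tool_rot: [0.003, 0.341, 0.94, 0.001]
contact_force: [0.8, 0.5, -0.6]
gripper_width: 0.999
grasp_force: 0.0
time: 15.05
tool_pos: [0.6286, 0.0983, 0.1196]
tool_rot: [-0.002, 0.341, 0.94, -0.001]
contact_force: [-0.4, -0.3, -0.9]
gripper_width: 1.001
grasp_force: 0.0
t 15.05 pos [0.6286 0.0983 0.1196] psi 50.07 tilt 0.2 F [-0.4 -0.3 -0.9] grip 1.001 0.0
turn 0.0 x -24.22 y -38.38 z -1.04 cm
```

```bash
python3 -m crank '[{"x":-2.2,"y":-3.49,"z":-0.1,"turn":0},{"x":-2.2,"y":-3.49,"z":-0.1,"turn":0},{"x":-2.2,"y":-3.49,"z":-0.1,"turn":0},{"x":-2.2,"y":-3.49,"z":-0.1,"turn":0},{"x":-2.2,"y":-3.49,"z":-0.1,"turn":0}]' >/dev/null
python3 -m crank '[{"x":-2.2,"y":-3.49,"z":-0.1,"turn":0},{"x":-2.2,"y":-3.49,"z":-0.1,"turn":0},{"x":-2.2,"y":-3.49,"z":0,"turn":0},{"x":-2.2,"y":-3.49,"z":0,"turn":0},{"x":-2.2,"y":-3.49,"z":0,"turn":0}]' >/dev/null
python3 -m crank '[{"x":-2.2,"y":-3.49,"z":0,"turn":0},{"x":0,"y":0,"z":0,"turn":0},{"x":0,"y":0,"z":0,"turn":0},{"x":0,"y":0,"z":0,"turn":0},{"x":0,"y":0,"z":0,"turn":0}]'
python3 to.py 0.568 -0.3515 0.007;  python3 wr.py w6
python3 - <<'E'
from h import *
p,d,K,T=load("w6"); print(fproj([.568,-.3515,.034],K,T))
cv2.imwrite("pics/w6b.png",cv2.resize(cv2.cvtColor(p,cv2.COLOR_RGB2BGR)[100:320,130:430],None,fx=2.6,fy=2.6,interpolation=cv2.INTER_CUBIC))
E
```

```text
time: 16.55
tool_pos: [0.5692, -0.3499, 0.1283]
tool_rot: [-0.0, 0.341, 0.94, 0.0]
contact_force: [-0.3, -0.7, -0.3]
gripper_width: 0.998
grasp_force: 0.0
t 16.55 pos [ 0.5692 -0.3499  0.1283] psi 50.17 tilt 0.06 F [-0.3 -0.7 -0.3] grip 0.998 0.0
turn 0.0 x -0.01 y -0.20 z 12.13 cm
[276.34394497 210.00391479]
```

View pics/w6b.png

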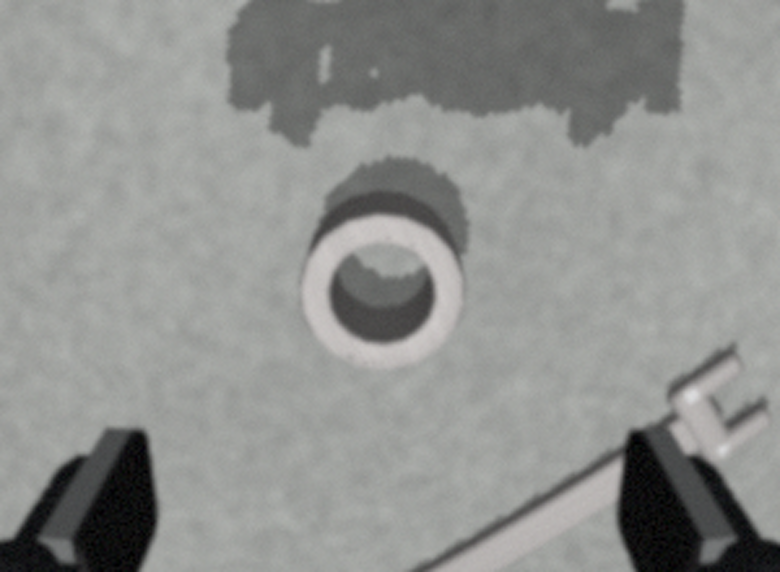

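```bash
python3 -m crank '[{"x":-0.12,"y":-0.2,"z":2,"turn":0},{"x":0,"y":0,"z":3,"turn":0},{"x":0,"y":0,"z":3,"turn":0},{"x":0,"y":0,"z":2.5,"turn":0},{"x":0,"y":0,"z":1.3,"turn":0}]'
python3 -m crank '[{"x":0,"y":0,"z":0.3,"turn":0},{"x":0,"y":0,"z":0,"turn":0},{"x":0,"y":0,"z":0,"turn":0}]'
python3 to.py 0.5688 -0.3522 0.007
python3 -m crank '[{"x":0,"y":0,"z":0,"turn":0},{"x":0,"y":0,"z":0,"turn":0},{"x":0,"y":0,"z":0,"turn":0},{"x":0,"y":0,"z":0,"turn":0},{"x":0,"y":0,"z":0,"turn":0}]' 0
python3 -m crank '[{"x":0,"y":0,"z":0,"turn":0},{"x":0,"y":0,"z":0,"turn":0},{"x":0,"y":0,"z":0,"turn":0}]'
python3 -m crank '[{"x":0,"y":0,"z":-1,"turn":0},{"x":0,"y":0,"z":-3,"turn":0},{"x":0,"y":0,"z":-4,"turn":0},{"x":0,"y":0,"z":-3.5,"turn":0},{"x":0,"y":0,"z":0,"turn":0}]'
python3 to.py 0.603 -0.140 0.115
```

```text
time: 17.1
tool_pos: [0.5675, -0.3516, 0.0079]
tool_rot: [-0.002, 0.341, 0.94, 0.001]
contact_force: [0.7, 0.9, 0.1]
gripper_width: 1.0
grasp_force: 0.0
time: 17.4
tool_pos: [0.5699, -0.3543, 0.0098]
tool_rot: [0.001, 0.341, 0.94, -0.001]
contact_force: [0.1, 0.3, -0.1]
gripper_width: 1.002
grasp_force: 0.0
t 17.4 pos [ 0.5699 -0.3543  0.0098] psi 50.1 tilt 0.18 F [ 0.1  0.3 -0.1] grip 1.002 0.0
turn 0.0 x 0.22 y 0.09 z 0.28 cm
time: 17.9
tool_pos: [0.5697, -0.3543, 0.0095]
tool_rot: [0.001, 0.341, 0.94, -0.0]
contact_force: [-0.3, 0.6, 5.8]
gripper_width: 0.562
grasp_force: 63.0
time: 18.2
tool_pos: [0.5697, -0.3543, 0.0095]
tool_rot: [0.001, 0.341, 0.94, -0.0]
contact_force: [0.8, 1.2, 5.6]
gripper_width: 0.561
grasp_force: 63.0
time: 18.7
tool_pos: [0.5713, -0.3559, 0.1294]
tool_rot: [0.005, 0.341, 0.94, -0.002]
contact_force: [-0.5, -0.8, -2.4]
gripper_width: 0.561
grasp_force: 63.2
t 18.7 pos [ 0.5713 -0.3559  0.1294] psi 50.08 tilt 0.6 F [-0.5 -0.8 -2.4] grip 0.561 63.2
turn 0.0 x 11.43 y 18.59 z 1.44 cm
```

```bash
python3 -m crank '[{"x":2.24,"y":3.71,"z":0,"turn":0},{"x":2.24,"y":3.71,"z":0,"turn":0},{"x":2.24,"y":3.71,"z":0,"turn":0},{"x":2.24,"y":3.71,"z":0,"turn":0},{"x":2.24,"y":3.71,"z":0,"turn":0}]'>/dev/null
python3 -m crank '[{"x":0,"y":0,"z":0,"turn":0},{"x":0,"y":0,"z":0,"turn":0},{"x":0,"y":0,"z":0,"turn":0},{"x":0,"y":0,"z":0,"turn":0},{"x":0,"y":0,"z":0,"turn":0}]'
python3 to.py 0.603 -0.140 0.0215;  python3 wr.py w7
python3 - <<'E'
from h import *
from plant import manip
p,d,K,T=load("w7")
im=cv2.cvtColor(p,cv2.COLOR_RGB2BGR)[110:350,180:380]; big=cv2.resize(im,None,fx=2.5,fy=2.5,interpolation=cv2.INTER_CUBIC)
def C(c,r,col):
    pts=[((fproj([c[0]+r*np.cos(t),c[1]+r*np.sin(t),c[2]],K,T)-[180,110])+.5)*2.5-.5 for t in np.linspace(0,2*np.pi,80)]
    cv2.polylines(big,[np.round(pts).astype(int)],True,col,1)
c=[.603,-.140]; C([*c,.012],.011,(0,0,255)); C([*c,.012],.048,(0,0,255))
t=manip.state()["tool_pos"]; z=t[2]+.0245; C([t[0],t[1],z],.0155,(0,255,0));C([t[0],t[1],z],.025,(0,255,0))
cv2.imwrite("pics/c7.png",big)
E
```

```text
time: 19.7
tool_pos: [0.6015, -0.1407, 0.1225]
tool_rot: [-0.0, 0.342, 0.94, -0.0]
contact_force: [-0.3, -0.6, -3.7]
gripper_width: 0.563
grasp_force: 63.5
t 19.7 pos [ 0.6015 -0.1407  0.1225] psi 49.98 tilt 0.02 F [-0.3 -0.6 -3.7] grip 0.563 63.5
turn 0.0 x -0.07 y 0.15 z 10.10 cm
```

View pics/c7.png

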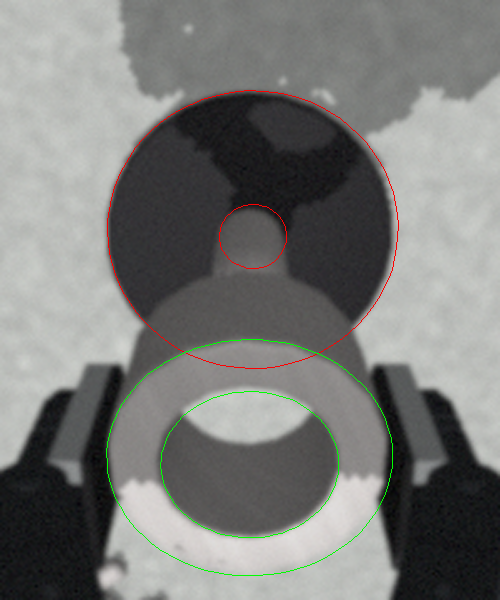

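```bash
python3 -m crank '[{"x":-0.1,"y":0.1,"z":2,"turn":0},{"x":0,"y":0,"z":2,"turn":0},{"x":0,"y":0,"z":1,"turn":0},{"x":0,"y":0,"z":1,"turn":0},{"x":0,"y":0,"z":1,"turn":0}]'
python3 -m crank '[{"x":0,"y":0,"z":1,"turn":0},{"x":0,"y":0,"z":1,"turn":0},{"x":0,"y":0,"z":0.7,"turn":0},{"x":0,"y":0,"z":0,"turn":0},{"x":0,"y":0,"z":0,"turn":0}]'
python3 to.py 0.603 -0.14 0.0215
```

```text
time: 20.25
tool_pos: [0.6037, -0.1398, 0.0527]
tool_rot: [0.001, 0.342, 0.94, -0.0]
contact_force: [-0.1, -0.8, -2.7]
gripper_width: 0.556
grasp_force: 63.4
time: 20.75
tool_pos: [0.6033, -0.1394, 0.0258]
tool_rot: [-0.0, 0.341, 0.94, -0.0]
contact_force: [0.6, 0.7, -2.9]
gripper_width: 0.562
grasp_force: 63.4
t 20.75 pos [ 0.6033 -0.1394  0.0258] psi 50.08 tilt 0.0 F [ 0.6  0.7 -2.9] grip 0.562 63.4
turn 0.0 x -0.02 y -0.07 z 0.43 cm
```

Seat, release, then go to the gauge block (keeping the heading, then turning to 26.7°).

```bash
python3 -m crank '[{"x":0,"y":0,"z":0.25,"turn":0},{"x":0,"y":0,"z":0.2,"turn":0},{"x":0,"y":0,"z":0,"turn":0},{"x":0,"y":0,"z":0,"turn":0}]'
python3 -m crank '[{"x":0,"y":0,"z":0,"turn":0},{"x":0,"y":0,"z":0,"turn":0},{"x":0,"y":0,"z":0,"turn":0},{"x":0,"y":0,"z":0,"turn":0}]' 100
python3 -m crank '[{"x":0,"y":0,"z":-1,"turn":0},{"x":0,"y":0,"z":-3,"turn":0},{"x":0,"y":0,"z":-4,"turn":0},{"x":0,"y":0,"z":-2,"turn":0},{"x":0,"y":0,"z":0,"turn":0}]' >/dev/null
python3 -m crank '[{"x":0,"y":0,"z":0,"turn":0.136},{"x":0,"y":0,"z":0,"turn":0.136},{"x":0,"y":0,"z":0,"turn":0.136},{"x":0,"y":0,"z":0,"turn":0},{"x":0,"y":0,"z":0,"turn":0}]'
python3 to.py 0.409 -0.333 0.13 26.7
```

```text
time: 21.15
tool_pos: [0.6034, -0.1395, 0.0216]
tool_rot: [0.0, 0.341, 0.94, -0.0]
contact_force: [0.4, 0.1, -2.3]
gripper_width: 0.559
grasp_force: 63.5
time: 21.55
tool_pos: [0.6036, -0.1396, 0.0219]
tool_rot: [0.0, 0.341, 0.94, -0.0]
contact_force: [0.6, 0.7, 0.1]
gripper_width: 1.001
grasp_force: 0.0
time: 22.55
tool_pos: [0.6027, -0.1392, 0.1204]
tool_rot: [-0.001, 0.524, 0.852, -0.0]
contact_force: [-0.4, 0.4, 0.3]
gripper_width: 1.004
grasp_force: 0.0
t 22.55 pos [ 0.6027 -0.1392  0.1204] psi 26.86 tilt 0.08 F [-0.4  0.4  0.3] grip 1.004 0.0
turn 0.003 x -8.61 y -26.01 z -0.96 cm
```

```bash
python3 -m crank '[{"x":-1.43,"y":-4.33,"z":-0.16,"turn":0},{"x":-1.43,"y":-4.33,"z":-0.16,"turn":0},{"x":-1.43,"y":-4.33,"z":-0.16,"turn":0},{"x":-1.43,"y":-4.33,"z":-0.16,"turn":0},{"x":-1.43,"y":-4.33,"z":-0.16,"turn":0}]' >/dev/null
python3 -m crank '[{"x":-1.43,"y":-4.33,"z":-0.16,"turn":0},{"x":0,"y":0,"z":0,"turn":0},{"x":0,"y":0,"z":0,"turn":0},{"x":0,"y":0,"z":0,"turn":0},{"x":0,"y":0,"z":0,"turn":0}]' >/dev/null
python3 to.py 0.409 -0.333 0.006;  python3 wr.py w8
python3 - <<'E'
from h import *
p,d,K,T=load("w8"); print(fproj([.409,-.333,.032],K,T))
cv2.imwrite("pics/w8b.png",cv2.resize(cv2.cvtColor(p,cv2.COLOR_RGB2BGR)[100:320,130:430],None,fx=2.6,fy=2.6,interpolation=cv2.INTER_CUBIC))
E
```

```text
t 23.55 pos [ 0.4105 -0.3318  0.1307] psi 26.85 tilt 0.03 F [ 0.5 -0.  -0.1] grip 1.0 0.0
turn 0.0 x -0.04 y -0.19 z 12.47 cm
[276.74997651 208.32346432]
```

View pics/w8b.png

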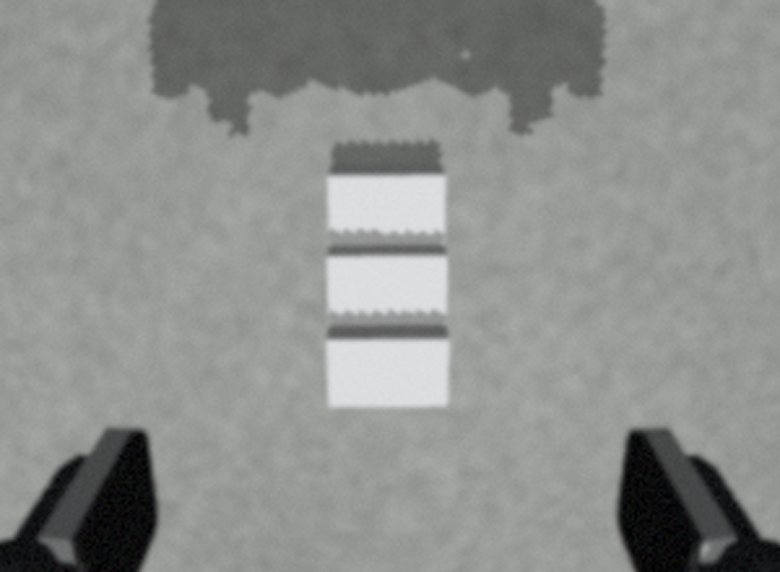

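```bash
python3 -m crank '[{"x":-0.2,"y":-0.1,"z":2,"turn":0},{"x":0,"y":0,"z":3,"turn":0},{"x":0,"y":0,"z":3,"turn":0},{"x":0,"y":0,"z":2.5,"turn":0},{"x":0,"y":0,"z":1.3,"turn":0}]' >/dev/null
python3 -m crank '[{"x":0,"y":0,"z":0.4,"turn":0},{"x":0,"y":0,"z":0,"turn":0},{"x":0,"y":0,"z":0,"turn":0},{"x":0,"y":0,"z":0,"turn":0}]'
python3 -m crank '[{"x":0,"y":0,"z":0,"turn":0},{"x":0,"y":0,"z":0,"turn":0},{"x":0,"y":0,"z":0,"turn":0},{"x":0,"y":0,"z":0,"turn":0},{"x":0,"y":0,"z":0,"turn":0}]' 0
python3 -m crank '[{"x":0,"y":0,"z":0,"turn":0},{"x":0,"y":0,"z":0,"turn":0},{"x":0,"y":0,"z":0,"turn":0}]'
python3 to.py 0.616 -0.021 0.12
python3 -m crank '[{"x":0,"y":0,"z":-1,"turn":0},{"x":0,"y":0,"z":-3,"turn":0},{"x":0,"y":0,"z":-4,"turn":0},{"x":0,"y":0,"z":-3.5,"turn":0},{"x":0,"y":0,"z":0,"turn":0}]'
```

```text
time: 24.5
tool_pos: [0.4106, -0.3359, 0.0105]
tool_rot: [0.001, 0.525, 0.851, -0.0]
contact_force: [-0.3, 0.0, -0.1]
gripper_width: 1.003
grasp_force: 0.0
time: 25.0
tool_pos: [0.4101, -0.3355, 0.0095]
tool_rot: [0.001, 0.525, 0.851, -0.0]
contact_force: [0.4, -0.2, 1.0]
gripper_width: 0.404
grasp_force: 61.7
time: 25.3
tool_pos: [0.4101, -0.3354, 0.0095]
tool_rot: [0.001, 0.525, 0.851, -0.0]
contact_force: [0.3, -0.1, 5.5]
gripper_width: 0.409
grasp_force: 61.9
t 25.3 pos [ 0.4101 -0.3354  0.0095] psi 26.7 tilt 0.06 F [ 0.3 -0.1  5.5] grip 0.409 61.9
turn 0.0 x 18.84 y 32.52 z -11.05 cm
time: 25.8
tool_pos: [0.412, -0.3374, 0.1299]
tool_rot: [0.005, 0.525, 0.851, -0.001]
contact_force: [0.9, -0.7, -1.3]
gripper_width: 0.407
grasp_force: 61.3
```

```bash
python3 -m crank '[{"x":2.09,"y":3.61,"z":0,"turn":0},{"x":2.09,"y":3.61,"z":0,"turn":0},{"x":2.09,"y":3.61,"z":0,"turn":0},{"x":2.09,"y":3.61,"z":0,"turn":0},{"x":2.09,"y":3.61,"z":0,"turn":0}]' >/dev/null
python3 -m crank '[{"x":2.09,"y":3.61,"z":0,"turn":0},{"x":2.09,"y":3.61,"z":0,"turn":0},{"x":2.09,"y":3.61,"z":0,"turn":0},{"x":2.1,"y":3.62,"z":0,"turn":0},{"x":0,"y":0,"z":0,"turn":0}]' >/dev/null
python3 -m crank '[{"x":0,"y":0,"z":2,"turn":0},{"x":0,"y":0,"z":2,"turn":0},{"x":0,"y":0,"z":2,"turn":0},{"x":0,"y":0,"z":0,"turn":0},{"x":0,"y":0,"z":0,"turn":0}]'
python3 to.py 0.616 -0.021 0.0095
```

```text
time: 27.3
tool_pos: [0.6142, -0.021, 0.0627]
tool_rot: [-0.001, 0.525, 0.851, -0.001]
contact_force: [-0.4, -0.1, -1.4]
gripper_width: 0.41
grasp_force: 61.3
t 27.3 pos [ 0.6142 -0.021   0.0627] psi 26.68 tilt 0.17 F [-0.4 -0.1 -1.4] grip 0.41 61.3
turn 0.0 x -0.08 y 0.16 z 5.32 cm
```

```bash
python3 -m crank '[{"x":-0.08,"y":0.16,"z":2,"turn":0},{"x":0,"y":0,"z":1.5,"turn":0},{"x":0,"y":0,"z":1,"turn":0},{"x":0,"y":0,"z":0.4,"turn":0},{"x":0,"y":0,"z":0,"turn":0}]'
python3 -m crank '[{"x":0,"y":0,"z":0,"turn":0},{"x":0,"y":0,"z":0,"turn":0},{"x":0,"y":0,"z":0,"turn":0}]'
python3 to.py 0.616 -0.021 0.0095
```

```text
time: 27.8
tool_pos: [0.6168, -0.0208, 0.0143]
tool_rot: [-0.001, 0.525, 0.851, -0.0]
contact_force: [0.1, -0.0, -1.6]
gripper_width: 0.407
grasp_force: 61.4
time: 28.1
tool_pos: [0.6178, -0.0209, 0.0157]
tool_rot: [0.001, 0.525, 0.851, 0.0]
contact_force: [0.6, 0.6, -1.7]
gripper_width: 0.411
grasp_force: 61.4
t 28.1 pos [ 0.6178 -0.0209  0.0157] psi 26.7 tilt 0.08 F [ 0.6  0.6 -1.7] grip 0.411 61.4
turn 0.0 x 0.08 y -0.17 z 0.62 cm
```

```bash
python3 -m crank '[{"x":0,"y":0,"z":0.3,"turn":0},{"x":0,"y":0,"z":0.25,"turn":0},{"x":0,"y":0,"z":0.1,"turn":0},{"x":0,"y":0,"z":0,"turn":0},{"x":0,"y":0,"z":0,"turn":0}]'
python3 -m crank '[{"x":0,"y":0,"z":0,"turn":0},{"x":0,"y":0,"z":0,"turn":0},{"x":0,"y":0,"z":0,"turn":0},{"x":0,"y":0,"z":0,"turn":0}]' 100
python3 -m crank '[{"x":0,"y":0,"z":-1,"turn":0},{"x":0,"y":0,"z":-3,"turn":0},{"x":0,"y":0,"z":-4,"turn":0},{"x":0,"y":0,"z":-4,"turn":0},{"x":0,"y":0,"z":-3,"turn":0}]' >/dev/null
python3 -m crank '[{"x":0,"y":0,"z":0,"turn":-0.14},{"x":0,"y":0,"z":0,"turn":-0.14},{"x":0,"y":0,"z":0,"turn":-0.14},{"x":0,"y":0,"z":0,"turn":-0.14},{"x":0,"y":0,"z":0,"turn":-0.14}]' >/dev/null
python3 -m crank '[{"x":0,"y":0,"z":0,"turn":-0.14},{"x":0,"y":0,"z":0,"turn":-0.14},{"x":0,"y":0,"z":0,"turn":-0.12},{"x":0,"y":0,"z":0,"turn":0},{"x":0,"y":0,"z":0,"turn":0}]'
python3 to.py 0.571 0.347 0.15 90
```

```text
time: 28.6
tool_pos: [0.6176, -0.0209, 0.0095]
tool_rot: [0.0, 0.525, 0.851, -0.0]
contact_force: [-3.2, 0.7, 4.5]
gripper_width: 0.406
grasp_force: 62.1
time: 29.0
tool_pos: [0.6172, -0.0209, 0.0082]
tool_rot: [-0.0, 0.525, 0.851, -0.0]
contact_force: [-0.8, 0.5, 0.0]
gripper_width: 0.999
grasp_force: 0.0
time: 30.5
tool_pos: [0.6174, -0.0209, 0.1589]
tool_rot: [0.0, 0.004, 1.0, -0.0]
contact_force: [0.2, 0.2, -0.6]
gripper_width: 1.0
grasp_force: 0.0
t 30.5 pos [ 0.6174 -0.0209  0.1589] psi 89.58 tilt 0.03 F [ 0.2  0.2 -0.6] grip 1.0 0.0
turn -0.007 x 4.64 y 36.79 z 0.89 cm
```

```bash
python3 - <<'E'
from h import *
p,d,K,T=load("top"); W=deproj(d,K,T).reshape(-1,3)
q=W[(W[:,2]>.05)&(W[:,2]<.1)&(abs(W[:,0]-.66)<.08)&(abs(W[:,1]-.34)<.08)]
print(len(q),q.min(0),q.max(0),q.mean(0), cv2.minEnclosingCircle((q[:,:2]*1000).astype(np.float32)))
E
python3 -m crank '[{"x":0.57,"y":4.6,"z":0,"turn":0},{"x":0.57,"y":4.6,"z":0,"turn":0},{"x":0.57,"y":4.6,"z":0,"turn":0},{"x":0.57,"y":4.6,"z":0,"turn":0},{"x":0.57,"y":4.6,"z":0,"turn":0}]' >/dev/null
python3 -m crank '[{"x":0.57,"y":4.6,"z":0,"turn":0},{"x":0.57,"y":4.6,"z":0.5,"turn":0},{"x":0.57,"y":4.6,"z":0.5,"turn":0},{"x":0,"y":0,"z":0,"turn":0},{"x":0,"y":0,"z":0,"turn":0}]' >/dev/null
python3 -m crank '[{"x":0,"y":0,"z":0,"turn":0},{"x":0,"y":0,"z":0,"turn":0},{"x":0,"y":0,"z":0,"turn":0}]' >/dev/null
python3 to.py 0.572 0.348 0.024 90;  python3 wr.py w9
python3 - <<'E'
from h import *
p,d,K,T=load("w9"); print(fproj([.572,.348,.04],K,T))
cv2.imwrite("pics/w9b.png",cv2.resize(cv2.cvtColor(p,cv2.COLOR_RGB2BGR)[100:320,130:430],None,fx=2.6,fy=2.6,interpolation=cv2.INTER_CUBIC))
E
```

```text
275 [0.66007274 0.30010601 0.05026537] [0.71706361 0.36032236 0.09993556] [0.68179136 0.31843809 0.08419212] ((689.7177124023438, 330.5166320800781), 30.822900772094727)
t 31.8 pos [0.5739 0.3462 0.1487] psi 89.61 tilt 0.02 F [-0.3 -0.6  0.7] grip 1.001 0.0
turn -0.007 x 0.19 y 0.18 z 12.47 cm
[280.52968029 201.82296243]
```

View pics/w9b.png

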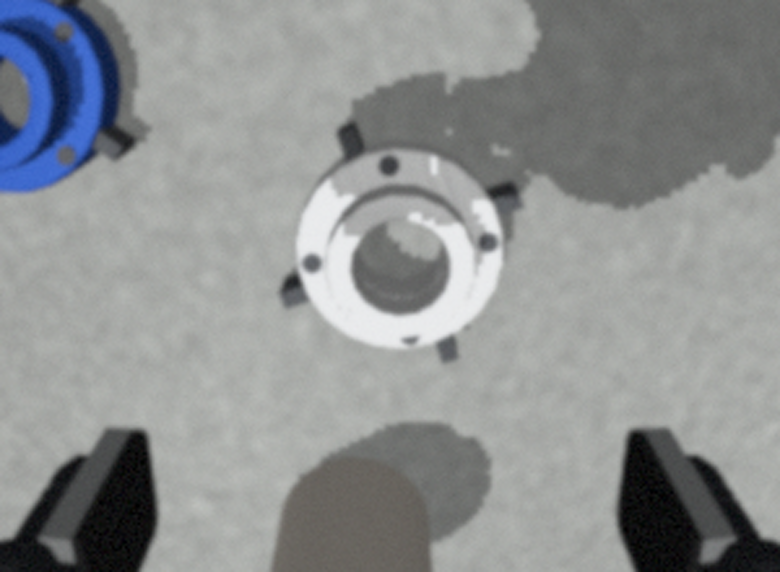

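```bash
python3 -m crank '[{"x":0.14,"y":0.41,"z":2,"turn":0},{"x":0,"y":0,"z":3,"turn":0},{"x":0,"y":0,"z":3,"turn":0},{"x":0,"y":0,"z":2.5,"turn":0},{"x":0,"y":0,"z":1.3,"turn":0}]' >/dev/null
python3 -m crank '[{"x":0,"y":0,"z":0.4,"turn":0},{"x":0,"y":0,"z":0,"turn":0},{"x":0,"y":0,"z":0,"turn":0},{"x":0,"y":0,"z":0,"turn":0}]' >/dev/null
python3 to.py 0.5725 0.3503 0.024
```

```text
t 32.75 pos [0.5733 0.352  0.0284] psi 89.72 tilt 0.18 F [ 0.3 -0.5  0.5] grip 1.0 0.0
turn 0.0 x 0.08 y -0.17 z 0.44 cm
```

```bash
python3 -m crank '[{"x":0.08,"y":-0.15,"z":0.4,"turn":0},{"x":0,"y":0,"z":0,"turn":0},{"x":0,"y":0,"z":0,"turn":0}]' >/dev/null
python3 to.py 0.5725 0.3503 0.024
python3 -m crank '[{"x":0,"y":0,"z":0,"turn":0},{"x":0,"y":0,"z":0,"turn":0},{"x":0,"y":0,"z":0,"turn":0},{"x":0,"y":0,"z":0,"turn":0},{"x":0,"y":0,"z":0,"turn":0}]' 0
python3 -m crank '[{"x":0,"y":0,"z":0,"turn":0},{"x":0,"y":0,"z":0,"turn":0},{"x":0,"y":0,"z":0,"turn":0}]'
python3 to.py 0.603 -0.14 0.16
python3 -m crank '[{"x":0,"y":0,"z":-1,"turn":0},{"x":0,"y":0,"z":-3,"turn":0},{"x":0,"y":0,"z":-4,"turn":0},{"x":0,"y":0,"z":-4,"turn":0},{"x":0,"y":0,"z":-1.5,"turn":0}]'
```

```text
t 33.05 pos [0.5711 0.3499 0.0224] psi 89.73 tilt 0.01 F [ 0.3  0.2 -0.2] grip 1.002 0.0
turn 0.0 x -0.14 y 0.04 z -0.16 cm
time: 33.55
tool_pos: [0.5716, 0.3503, 0.0229]
tool_rot: [0.0, 0.002, 1.0, 0.0]
contact_force: [0.9, 1.6, 2.3]
gripper_width: 0.53
grasp_force: 63.8
time: 33.85
tool_pos: [0.5716, 0.3503, 0.0229]
tool_rot: [0.0, 0.002, 1.0, 0.0]
contact_force: [0.5, 1.4, 3.2]
gripper_width: 0.532
grasp_force: 63.9
t 33.85 pos [0.5716 0.3503 0.0229] psi 89.72 tilt 0.06 F [0.5 1.4 3.2] grip 0.532 63.9
turn 0.0 x -3.37 y -49.01 z -13.71 cm
time: 34.35
tool_pos: [0.5726, 0.3503, 0.1615]
tool_rot: [0.002, 0.002, 1.0, 0.001]
contact_force: [1.6, 0.6, -3.5]
gripper_width: 0.528
grasp_force: 63.3
```

```bash
python3 -m crank '[{"x":-0.28,"y":-4.08,"z":0,"turn":0},{"x":-0.28,"y":-4.08,"z":0,"turn":0},{"x":-0.28,"y":-4.08,"z":0,"turn":0},{"x":-0.28,"y":-4.08,"z":0,"turn":0}]' >/dev/null
python3 -m crank '[{"x":-0.28,"y":-4.08,"z":0,"turn":0},{"x":-0.28,"y":-4.08,"z":0,"turn":0},{"x":-0.28,"y":-4.08,"z":0,"turn":0},{"x":-0.28,"y":-4.08,"z":0,"turn":0}]' >/dev/null
python3 -m crank '[{"x":-0.28,"y":-4.08,"z":0,"turn":0},{"x":-0.28,"y":-4.08,"z":0,"turn":0},{"x":-0.28,"y":-4.08,"z":0,"turn":0},{"x":-0.28,"y":-4.08,"z":0,"turn":0}]' >/dev/null
python3 -m crank '[{"x":0,"y":0,"z":0,"turn":0},{"x":0,"y":0,"z":0,"turn":0},{"x":0,"y":0,"z":0,"turn":0},{"x":0,"y":0,"z":0,"turn":0},{"x":0,"y":0,"z":0,"turn":0}]'
python3 to.py 0.603 -0.140 0.0689;  python3 wr.py w10
python3 - <<'E'
from h import *
from plant import manip
p,d,K,T=load("w10")
im=cv2.cvtColor(p,cv2.COLOR_RGB2BGR)[110:350,150:410]; big=cv2.resize(im,None,fx=2.5,fy=2.5,interpolation=cv2.INTER_CUBIC)
def C(c,r,col):
    pts=[((fproj([c[0]+r*np.cos(t),c[1]+r*np.sin(t),c[2]],K,T)-[150,110])+.5)*2.5-.5 for t in np.linspace(0,2*np.pi,80)]
    cv2.polylines(big,[np.round(pts).astype(int)],True,col,1)
c=[.603,-.140]; C([*c,.046],.025,(0,0,255)); C([*c,.012],.048,(0,0,255))
t=manip.state()["tool_pos"]; z=t[2]+.0171; C([t[0],t[1],z],.0155,(0,255,0));C([t[0],t[1],z],.024,(0,255,0))
cv2.imwrite("pics/c10.png",big)
E
```

```text
time: 36.05
tool_pos: [0.6023, -0.1386, 0.157]
tool_rot: [-0.0, 0.002, 1.0, 0.0]
contact_force: [0.4, 0.0, -6.0]
gripper_width: 0.53
grasp_force: 64.0
t 36.05 pos [ 0.6023 -0.1386  0.157 ] psi 89.82 tilt 0.04 F [ 0.4  0.  -6. ] grip 0.53 64.0
turn 0.0 x -0.07 y -0.14 z 8.81 cm
```

View pics/c10.png

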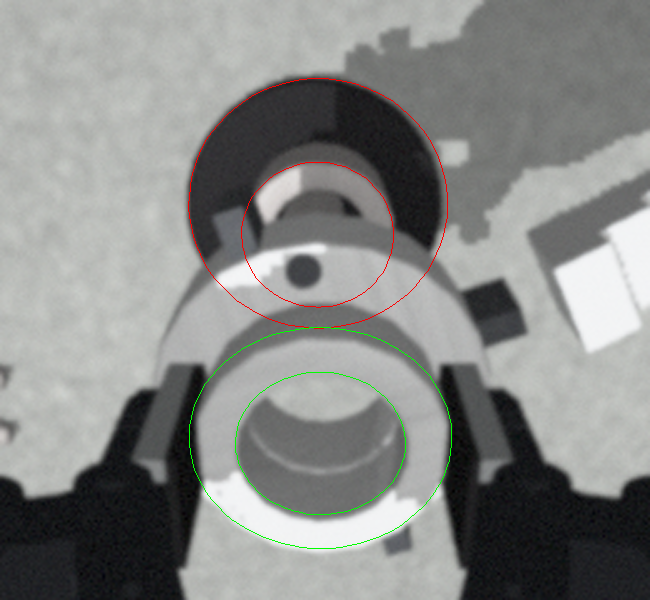

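```bash
python3 -m crank '[{"x":-0.08,"y":-0.12,"z":2,"turn":0},{"x":0,"y":0,"z":2,"turn":0},{"x":0,"y":0,"z":1.5,"turn":0},{"x":0,"y":0,"z":0.5,"turn":0},{"x":0,"y":0,"z":0,"turn":0}]' >/dev/null
python3 -m crank '[{"x":0,"y":0,"z":0.5,"turn":0},{"x":0,"y":0,"z":0.5,"turn":0},{"x":0,"y":0,"z":0.5,"turn":0},{"x":0,"y":0,"z":0,"turn":0},{"x":0,"y":0,"z":0,"turn":0}]'
python3 to.py 0.603 -0.140 0.0689
```

```text
time: 37.1
tool_pos: [0.6032, -0.141, 0.0823]
tool_rot: [-0.0, 0.002, 1.0, 0.0]
contact_force: [-0.4, 0.8, -6.0]
gripper_width: 0.527
grasp_force: 64.0
t 37.1 pos [ 0.6032 -0.141   0.0823] psi 89.72 tilt 0.02 F [-0.4  0.8 -6. ] grip 0.527 64.0
turn 0.0 x 0.02 y 0.10 z 1.34 cm
```

```bash
python3 -m crank '[{"x":0,"y":0.05,"z":0.3,"turn":0},{"x":0,"y":0,"z":0.3,"turn":0},{"x":0,"y":0,"z":0.3,"turn":0},{"x":0,"y":0,"z":0.2,"turn":0},{"x":0,"y":0,"z":0,"turn":0}]'
python3 -m crank '[{"x":0,"y":0,"z":0.1,"turn":0},{"x":0,"y":0,"z":0,"turn":0},{"x":0,"y":0,"z":0.05,"turn":0},{"x":0,"y":0,"z":0,"turn":0},{"x":0,"y":0,"z":0,"turn":0}]'
python3 -m crank '[{"x":0,"y":0,"z":0,"turn":0},{"x":0,"y":0,"z":0,"turn":0}]'
```

```text
time: 37.6
tool_pos: [0.6029, -0.1404, 0.0708]
tool_rot: [-0.001, 0.002, 1.0, 0.0]
contact_force: [-1.5, -0.5, -5.7]
gripper_width: 0.525
grasp_force: 64.0
time: 38.1
tool_pos: [0.6033, -0.1405, 0.07]
tool_rot: [0.0, 0.002, 1.0, -0.0]
contact_force: [0.5, -0.5, -5.5]
gripper_width: 0.531
grasp_force: 64.0
time: 38.3
tool_pos: [0.6033, -0.1405, 0.0699]
tool_rot: [0.0, 0.002, 1.0, -0.0]
contact_force: [0.1, 0.5, -4.5]
gripper_width: 0.527
grasp_force: 64.0
```

```bash
python3 -m crank '[{"x":0,"y":0,"z":0.05,"turn":0},{"x":0,"y":0,"z":0,"turn":0},{"x":0,"y":0,"z":0.05,"turn":0},{"x":0,"y":0,"z":0,"turn":0},{"x":0,"y":0,"z":0,"turn":0}]'
python3 -m crank '[{"x":0,"y":0,"z":0.03,"turn":0},{"x":0,"y":0,"z":0,"turn":0},{"x":0,"y":0,"z":0,"turn":0}]'
```

```text
time: 38.8
tool_pos: [0.6033, -0.1405, 0.0689]
tool_rot: [0.0, 0.002, 1.0, -0.0]
contact_force: [0.3, -0.2, -4.8]
gripper_width: 0.53
grasp_force: 64.0
time: 39.1
tool_pos: [0.6034, -0.1405, 0.0689]
tool_rot: [0.0, 0.002, 1.0, -0.0]
contact_force: [-0.2, -0.1, -1.9]
gripper_width: 0.531
grasp_force: 64.2
```

Contact; it is seated. Release, lift, and check.

```bash
python3 -m crank '[{"x":0,"y":0,"z":0.02,"turn":0},{"x":0,"y":0,"z":0,"turn":0},{"x":0,"y":0,"z":0,"turn":0}]'
python3 -m crank '[{"x":0,"y":0,"z":0,"turn":0},{"x":0,"y":0,"z":0,"turn":0},{"x":0,"y":0,"z":0,"turn":0},{"x":0,"y":0,"z":0,"turn":0},{"x":0,"y":0,"z":0,"turn":0}]' 100
python3 -m crank '[{"x":0,"y":0,"z":-1,"turn":0},{"x":0,"y":0,"z":-3,"turn":0},{"x":0,"y":0,"z":-4,"turn":0},{"x":0,"y":0,"z":-3,"turn":0},{"x":0,"y":0,"z":0,"turn":0}]' >/dev/null
python3 -m crank '[{"x":4,"y":0,"z":0,"turn":0},{"x":4,"y":0,"z":0,"turn":0},{"x":4,"y":0,"z":0,"turn":0},{"x":4,"y":0,"z":0,"turn":0},{"x":2,"y":0,"z":0,"turn":0}]' >/dev/null
python3 -m crank '[{"x":0,"y":0,"z":0,"turn":0},{"x":0,"y":0,"z":0,"turn":0},{"x":0,"y":0,"z":0,"turn":0},{"x":0,"y":0,"z":0,"turn":0},{"x":0,"y":0,"z":0,"turn":0}]'
python3 - <<'E'
from h import *
from plant import manip
for n in ["scene","top"]:
    m=manip.camera_model(n); p,d=manip.grab_frame(n); np.savez(n+"F.npz",p=p,d=d,K=m["mtx"],T=m["world_to_cam"])
s=cv2.cvtColor(load("sceneF")[0],cv2.COLOR_RGB2BGR)[110:290,190:400]; t=cv2.cvtColor(load("topF")[0],cv2.COLOR_RGB2BGR)[140:260,200:360]
s=cv2.resize(s,(400,343),interpolation=cv2.INTER_CUBIC); t=cv2.resize(t,(400,300),interpolation=cv2.INTER_CUBIC)
o=np.zeros((343,800,3),np.uint8); o[:343,:400]=s; o[:300,400:]=t; cv2.imwrite("pics/fin.png",o)
E
```

```text
time: 39.4
tool_pos: [0.6034, -0.1405, 0.0689]
tool_rot: [0.0, 0.002, 1.0, -0.0]
contact_force: [-2.9, 1.1, -0.2]
gripper_width: 0.531
grasp_force: 64.5
time: 39.9
tool_pos: [0.6035, -0.1406, 0.0686]
tool_rot: [0.0, 0.002, 1.0, -0.0]
contact_force: [0.0, -0.5, 0.8]
gripper_width: 1.003
grasp_force: 0.0
time: 41.4
tool_pos: [0.4239, -0.1396, 0.1783]
tool_rot: [-0.0, 0.002, 1.0, 0.0]
contact_force: [0.6, 1.0, -0.3]
gripper_width: 1.0
grasp_force: 0.0
```

View pics/fin.png

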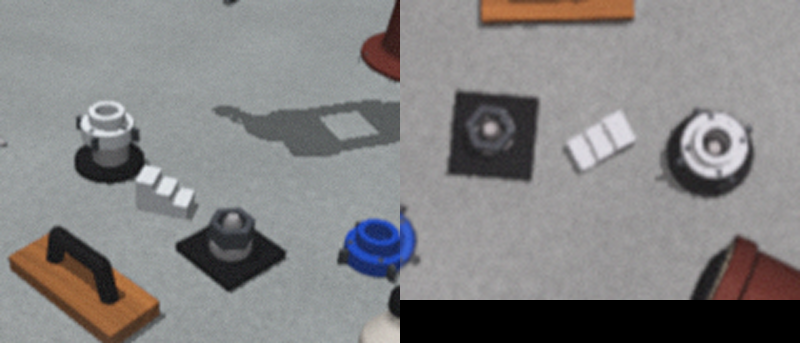

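The picture shows both stacks seated and the gauge block upright, centred at about (600,141) in the top crop, between the square base (493,136) and the round base (710,151).

```bash
python3 -c "
from plant import manip; print(manip.job_done())"
```

```text
the job is handed in; nothing more can be done
None
```

The job is handed in: both tool sets are stacked and seated on their stands and the gauge block stands upright midway between them, as the last camera pictures show; I steered clear of the bottle, push block and spanner, and the judge's result was not returned.

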